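# Set the worm-driven tilting drill table up for a batch of splayed furniture legs

## Robot

A 6-joint arm with a two-finger parallel gripper is mounted at the origin on the work surface. World frame = base frame: x ahead of the robot, y to its left, z up, the work surface at z = 0. Lengths are in mm, angles in rad, forces in N, time in s.
With the tool pointing down it reaches from about 275 to 1000 mm from the base axis. Payload 8.4 kg.
Tool frame: the origin (TCP) lies at the very end of the fingers, on their centre line; the grasp point (between the pads) lies 19 mm behind it (r.tcp_to_grasp is the distance from the TCP to the grasp point, in mm); z points along the fingers, y is the line along which they close (so a half turn about z gives the same grasp; the last joint's range is limited). The gripper opens to 85 mm and grips with 20 to 120 N. Pads are 22 mm wide; open, the fingers measure 114 mm over their backs; the gripper's body (76 mm by 85 mm) begins 54 mm behind the grasp point. The pads swing forward as they close: fully open they stand 13 mm farther back than shut.
Start: joints at [-0.002, 0.353, 1.633, -0, 1.155, -0.002], TCP at [625.002, -0, 231.281] pointing down, gripper open.
Joint ranges: [-2.63, 2.63], [-0.92, 2.1], [0.06, 2.66], [-1.3, 4.44], [0, 2.69], [-3.02, 3.02]. Speed limits (rad/s): [2.22, 2.22, 2.79, 3.14, 3.14, 3.14].

## Interface

Orientations are given as [roll, pitch, yaw] about the fixed x, y, z axes, in that order (R = Rz(yaw) Ry(pitch) Rx(roll)).
In Python, from rig import r gives the robot as it stands. The module is installed in compiled form; this text tells all that it offers.
- The arm moves only by the tool play_rows, never from a script. Its argument "rows" is a list of rows, each an object with "dp": the shift along the tool's x, y, z in units of 40 mm (1.0 is 40 mm), a list of three; "turn": the turn, a rotation vector about the tool's x, y, z in units of 6 degrees (1.0 is 6 degrees), a list of three; "fingers": the closure, from 0 (fully open) to 1 (shut). In form: [{"dp": [tx, ty, tz], "turn": [wx, wy, wz], "fingers": fingers}, ...]. A call has 1 to 5 rows; each row shifts and turns the commanded pose from where the row before left it, along the tool's axes as they then stand; what a row does not reach is not made up. A row lasts 1/12 s, in which the tool goes at most 41.7 mm and 7.16 degrees, less where a joint would pass 70% of its speed; a pose out of reach is approached as far as the arm can. A call is refused whole if a number of a shift passes 1 or a number of a turn 1, either way. A call with a gripper value outside its range is refused whole. The fingers move at their own pace and stop on an object; "force" is the grip in N (left out, the last holds). Time passes only in rows, so rows that do not move let the fingers close. It gives the time, the measured TCP pose, the force, the opening and the grip force at its end, in the units of the state.
- r.sense(): the state, without advancing time (a new reading comes with each control period).
- r.grab_frame(name): name is "scene" or "side" or "wrist"; returns a dict with "pixels" (420x560x3 uint8, red, green, blue), "fx", "fy", "cx", "cy" (pixels), "pose" (4x4, takes a point from camera to world coordinates). Camera axes: x right, y down, z forward; pixel columns grow to the right and rows downward; lengths in mm; the calibration is good to about 2 mm. A picture is of the moment at which its call begins. There is no depth.
- r.sign_off(): hands the job in; it is judged then, once.
The state is a dict: "clock": time; "qpos": joint angles; "qvel": joint speeds; "joint_efforts": joint torques, N m; "eef_pos": TCP position; "tcp_rot": TCP orientation; "contact_force": force on the tool from outside, world axes, zero at the start; "wrist_torque": the same for the moment, N m; "opening": opening from 0.0 (shut) to 1.0 (fully open); "grasp_force": force on a finger pad.
Only numpy, scipy, OpenCV 4.12 (cv2) and the standard library are available. Lean on these libraries where they do the work, as an engineer would, in place of code of your own. Each camera call takes 0.05 s, during which the arm holds its last target. There are 200 camera calls.

## Task

Set the tilting drill table up for the next batch of furniture legs: put the hole saw that stands on it into the tool tray, click the turret stop round clockwise to its next station, and roll every leg (do not lift them) from the white board onto the level table until they lie side by side, closed up against the fence. Then wind the worm handwheel five full turns clockwise so that the table tips down by one 15 degree division, and last swing the clamp lever round to lock it. Leave the drill, the tape measure and the square where they are.

Things in the scene. Friction and masses are not known exactly. Their poses are not given: they have to be found in the camera images.
- table_top (a point): point on the top of the tilting drill table, above its hinge line: black rubber-faced plate 224 mm (x), from y = -100 to 130 mm, 90 mm above the bench when level, hinged 20 mm below this point on an axis along its y; tips with its +x end down. A steel fence 20 mm high stands along its -y edge, face at y = -90 mm; strips 8 mm high, inner faces at x = +/-102 mm, run along both ends. x, y, z: its own axes
- tilt (a joint): tilt of the table, rad: 0 level, grows as the +x end goes down; one division (a long mark on its drum) is 15 degrees = 0.262 rad. Driven only by the worm: one turn of the handwheel tips it 3 degrees (120 to 1), so a division takes five full turns. It stays where it is left and cannot be pushed down by hand; it starts within 0.5 degrees of level
- handwheel (a joint): turn of the worm handwheel, rad, about a vertical axis; grows clockwise seen from above, which tips the table's +x end down; tilt = handwheel / 120. Turns many turns, about 1.5 N at the spinner
- wheel_hub (a point): top centre of the worm handwheel (steel disc 77 mm across, its hub 34 mm above the gearbox on the -y side of the fence), on its axis, 121 mm above the bench
- spinner_grip (a point): centre of the black spinner handle that stands upright on the handwheel, 28 mm from its axis: 15 mm across, 36 mm tall, turns freely on its pin; this point is half-way up, about 140 mm above the bench. It goes round with the wheel
- turret_knob (a point): centre of the bar grip of the turret stop beyond the table's +x end, 139 mm above the bench, on the turret's vertical axis: black bar 48 mm long (this point's x), 13 mm wide (y), 34 mm tall, on a stem above a 124 mm disc with six stop screws of falling height, one of them under the table's edge
- turret (a joint): turn of the turret stop, rad, grows clockwise from above; spring detents every 60 degrees: 0 (the station it starts in), 1.047 (the next station), 2.094 and on; the peak torque to leave one is about 0.1 N m; within 20 degrees of a station it snaps in when let go
- lock (a joint): clamp lever that locks the table, on the gearbox beside the handwheel: 0 fully slack (starts at 0 to 0.3; points along the table's +x), turns about a vertical axis, clockwise from above towards the table's -y side; from 1.05 rad on it is locked, end stop at 1.35. Stiff (about 2 N at its grip), stays where it is left
- lock_grip (a point): middle of the upright grip at the end of the clamp lever: black, 17 mm across, 34 mm tall, 56 mm from the lever's axis, 131 mm above the bench
- lock_pivot (a point): point on the clamp lever's vertical axis, level with point lock_grip
- saw_grip (a point): middle of the shank (11 mm across, 30 mm tall) of the steel hole saw: a cup 54 mm across, 40 mm tall, mouth down, a collar 25 mm across, 12 mm tall, then the shank; z along the shank, the foot 67 mm below this point, the top 15 mm above; 0.22 kg. It starts standing on the tilting table
- saw_cup (a point): centre of the hole saw's cup, 20 mm above its foot on the same axis
- tray: fixed grey open tool tray on the bench, 170 mm (x) by 150 mm (y), walls 4 mm thick and 30 mm high; origin under its centre
- drill: cordless drill lying on the bench (bystander), 175 mm long, 170 mm wide, 62 mm high
- tape: tape measure (bystander), 72 by 40 by 68 mm with 100 mm of blade out
- square: steel square lying on the bench (bystander), blade 200 mm, stock 110 mm, 18 mm high
- rig: the whole fixed machine; origin on the bench under point table_top, axes as the table's when level. From y = 133 to 453 mm (3 mm gap to the table) a white board lies level with the level table, 90 mm high, with side strips as on the table and a stop block 60 mm wide, 20 mm high in the middle of its far end, face at y = 445 mm. Worm gearbox, 87 mm high, from y = -200 to -132 mm, x = -68 to 98 mm
- leg1_center (a point): centre of turned furniture leg 1: plain beech cylinder 32 mm across, 150 mm long, its length along x, lying on the white board about parallel to the fence; 85 g; rolls freely, if knocked as far as the next stop. Two to four of the legs are present, the others are absent
- leg2_center (a point): centre of turned furniture leg 2: plain beech cylinder 32 mm across, 150 mm long, its length along x, lying on the white board about parallel to the fence; 85 g; rolls freely, if knocked as far as the next stop. Two to four of the legs are present, the others are absent
- leg3_center (a point): centre of turned furniture leg 3: plain beech cylinder 32 mm across, 150 mm long, its length along x, lying on the white board about parallel to the fence; 85 g; rolls freely, if knocked as far as the next stop. Two to four of the legs are present, the others are absent
- leg4_center (a point): centre of turned furniture leg 4: plain beech cylinder 32 mm across, 150 mm long, its length along x, lying on the white board about parallel to the fence; 85 g; rolls freely, if knocked as far as the next stop. Two to four of the legs are present, the others are absent
Mind the look-alikes: they are no part of the job. Leave any blue or purple look-alike of the tray alone. What is shaped like the part that bears leg2_center but turquoise is not meant.

How it is judged:
By the outcome, as a careful person would: the job done as asked, in the order asked, and still so for the second after the job is handed in, with the robot touching nothing.
Of leg1, leg2, leg3, leg4 only 2 to 4 are there at a start; the rules pass over those that are not, and their reading is None.
At some moment in a run one of leg1, leg2, leg3, leg4 may be knocked a few centimetres aside while the robot is not near it.
Once in a run the grip may slacken for a moment while it holds something.
It also fails if it takes over 210 s, if anything falls off the work surface, if the arm or the gripper's body presses on something with over 40 N, if the wrist force passes 120 N, or if a joint passes its speed limit or range.

## Working session

There is one attempt and no reset: what is moved stays moved. The work goes in short steps, Python scripts to look and compute and a tool call to move; the robot and the scene stay as the last step left them, time stands still between calls to the robot, and variables do not carry over. Pictures are saved under pics/ and viewed, at most 14 in all, crops included, and the job is handed in when it is done.

Besides the shell and the picture viewer there is one more tool, called after "Request:" as a command line: name --argument value ..., lists and objects as JSON in quotes. play_rows: Moves the arm, as the interface text tells. Its arguments: {"type":"object","properties":{"rows":{"type":"array"},"force":{"type":"number"}},"required":["rows"]}

```bash
mkdir -p pics
cat > h.py <<'E'
import numpy as np, cv2, time
from rig import r
def shot(n,save=None):
    f=r.grab_frame(n); f['pose']=np.array(f['pose']); 
    if save: cv2.imwrite('pics/'+save,cv2.cvtColor(f['pixels'],cv2.COLOR_RGB2BGR))
    return f
def ray(f,u,v):
    d=f['pose'][:3,:3]@np.array([(u-f['cx'])/f['fx'],(v-f['cy'])/f['fy'],1]); return f['pose'][:3,3],d
def onz(f,u,v,z):
    o,d=ray(f,u,v); return o+d*(z-o[2])/d[2]
def proj(f,p):
    q=f['pose'][:3,:3].T@(np.array(p)-f['pose'][:3,3]); return np.array([f['fx']*q[0]/q[2]+f['cx'],f['fy']*q[1]/q[2]+f['cy']])
def tri(f,a,g,b):
    o1,d1=ray(f,*a);o2,d2=ray(g,*b)
    t=np.linalg.lstsq(np.c_[d1,-d2],o2-o1,rcond=None)[0]
    p,q=o1+d1*t[0],o2+d2*t[1]; return (p+q)/2,np.linalg.norm(p-q)
E
python3 - <<'E'
from h import *
for n in ['scene','side']:
    f=shot(n,n+'0.png'); print(n,f['fx'],f['cx'],f['cy'],f['pose'].round(3).tolist())
E
```

```text
scene 489.78158244852074 278.5109355434448 206.84966454573168 [[0.577, 0.603, -0.551, 1292.678], [0.817, -0.432, 0.383, -692.832], [-0.007, -0.671, -0.741, 1130.135], [0.0, 0.0, 0.0, 1.0]]
side 527.2061431907184 282.04901083402797 209.30614812503336 [[-0.982, -0.104, 0.159, 254.231], [-0.19, 0.592, -0.783, 1140.306], [-0.012, -0.799, -0.601, 1147.094], [0.0, 0.0, 0.0, 1.0]]
```

View pics/scene0.png

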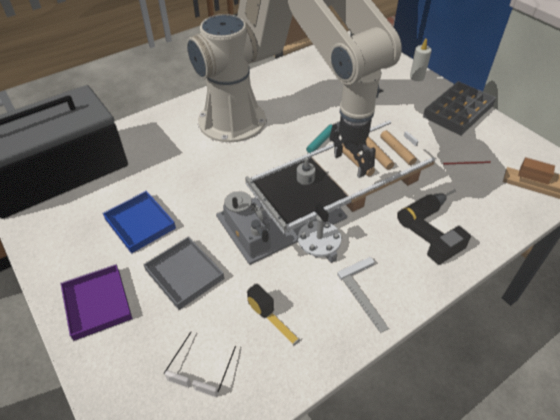

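View pics/side0.png

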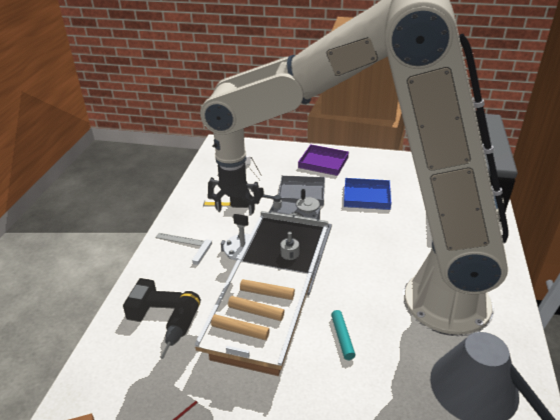

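Scene: hole saw at (306,172) on the black table, handwheel at (238,203), lock grip near (263,228), turret (320,235), grey tray (184,271); legs near (362,155), (378,152) and (398,147). Side: three legs at (267,289), (256,307), (240,326), saw at (290,246). Look-alikes: blue tray (140,221) and purple tray (97,301), turquoise rod (320,137); chosen: grey tray and the three beech legs.

Run:
```python
import cv2
a=cv2.imread('pics/scene0.png')[110:280,205:435]; b=cv2.imread('pics/side0.png')[170:375,190:350]
cv2.imwrite('pics/c1.png',cv2.resize(a,None,fx=3.4,fy=3.4,interpolation=3)); cv2.imwrite('pics/c2.png',cv2.resize(b,None,fx=2.9,fy=2.9,interpolation=3))
```

```text
(no output)
```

View pics/c1.png

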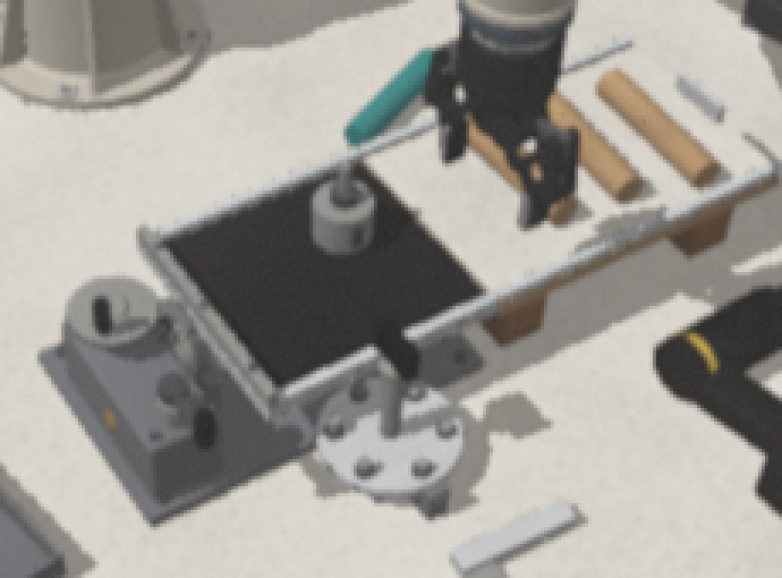

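View pics/c2.png

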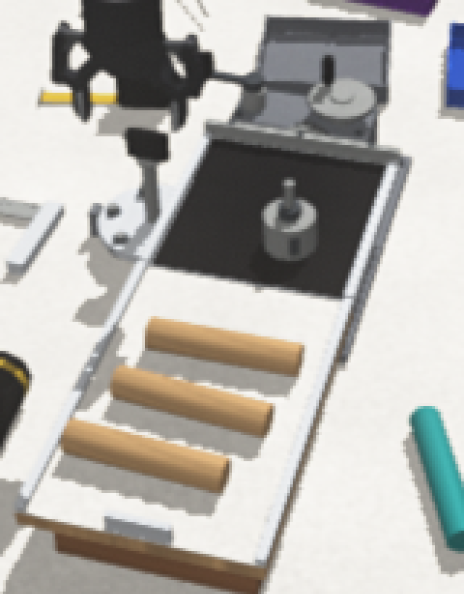

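Crops confirm: saw in rig table centre-right, spinner (c1 100,315), lock grip (c1 205,428), turret bar (c1 398,350), three beech legs; turquoise rod lies on the bench.

```bash
cat > m0.py <<'E'
from h import *
from scipy.optimize import least_squares
S=shot('scene');D=shot('side')
A=lambda u,v:(205+u/3.4,110+v/3.4)
B=lambda u,v:(190+u/2.9,170+v/2.9)
E
python3 - <<'E'
from m0 import *
cs=[B(208,140),B(388,165),B(345,297),B(153,265)];W=[onz(D,*c,90) for c in cs]
L=[(102,-90),(-102,-90),(-102,130),(102,130)]
print('side corners',np.round(W,1).tolist()); 
print('scene corners',[onz(S,*A(*c),90).round(1).tolist() for c in [(365,165),(487,290),(278,385)]])
for n in range(1):
    R=lambda p,l:np.array([p[0]+l[0]*np.cos(p[2])-l[1]*np.sin(p[2]),p[1]+l[0]*np.sin(p[2])+l[1]*np.cos(p[2])])
    Ws=[(w,l) for w,l in zip(W,L)]+[(onz(S,*A(365,165),90),(-102,130)),(onz(S,*A(487,290),90),(102,130))]
    s=least_squares(lambda p:np.concatenate([R(p,l)-w[:2] for w,l in Ws]),[600,0,0]);print('rig',s.x,s.fun.round(1));p=s.x
inv=lambda w:(np.array([[np.cos(p[2]),np.sin(p[2])],[-np.sin(p[2]),np.cos(p[2])]])@(np.array(w[:2])-p[:2])).round(1)
def o(n,w): print(n,np.round(w,1),'rig',inv(w))
for n,a,b in [('legA',(150,332),(300,358)),('legB',(117,382),(268,417)),('legC',(68,438),(225,472))]:
    q=[onz(D,*B(*a),106),onz(D,*B(*b),106)];o(n,(q[0]+q[1])/2);print(np.linalg.norm(q[0]-q[1]),inv(q[0]),inv(q[1]))
o('saw side',onz(D,*B(290,183),172));o('saw scene',onz(S,*A(347,166),172)); print(tri(S,A(347,166),D,B(290,183)))
o('spin side',onz(D,*B(328,60),158));o('spin scene',onz(S,*A(100,300),158));o('spin mid sc',onz(S,*A(102,316),140))
o('lock sc',onz(S,*A(205,428),131));o('lock top',onz(S,*A(205,412),148))
o('knob sc',onz(S,*A(398,352),139));o('knob side',onz(D,*B(148,146),139))
o('hub side',onz(D,*B(343,97),121));o('hub sc',onz(S,*A(112,310),121))
im=S['pixels'].astype(int);hsv=cv2.cvtColor(S['pixels'],cv2.COLOR_RGB2HSV)
m=((hsv[...,1]<60)&(hsv[...,2]<130)).astype('uint8');m[:225]=0;m[315:]=0;m[:,:140]=0;m[:,226:]=0
c=max(cv2.findContours(m,0,2)[0],key=cv2.contourArea);b=cv2.approxPolyDP(cv2.convexHull(c),5,True)[:,0];print(b.tolist(),[onz(S,*x,30).round(0)[:2].tolist() for x in b]);
E
```

```text
side corners [[590.0, -178.8, 90.0], [385.0, -169.6, 90.0], [400.3, 45.0, 90.0], [599.6, 33.3, 90.0]]
scene corners [[414.3, 49.8, 90.0], [601.1, 37.0, 90.0], [583.2, -171.8, 90.0]]
rig [ 4.94629618e+02 -8.71082106e+01 -6.64111305e-02] [  0.4  -4.9   1.9  -0.5   1.2   4.4   5.4   2.5 -12.8  -0.4   3.9  -1.2]
legA [500.5 145.9 106. ] rig [ -9.6 232.9]
146.87811025332223 [ 63.9 233.7] [-83.  232.1]
legB [515.3 218.2 106. ] rig [  0.4 306. ]
145.7817405826965 [ 73.2 302.4] [-72.4 309.6]
legC [540.1 288.6 106. ] rig [ 20.5 377.9]
145.51910772977058 [ 93.2 376.5] [-52.3 379.2]
saw side [467.6 -22.4 172. ] rig [-31.2  62.8]
saw scene [475.6 -22.  172. ] rig [-23.3  63.7]
(array([470.42031091, -21.4579671 , 170.29506309]), np.float64(6.597289315631521))
spin side [ 467.3 -261.1  158. ] rig [ -15.8 -175.4]
spin scene [ 474.4 -269.5  158. ] rig [  -8.1 -183.4]
spin mid sc [ 475.3 -269.8  140. ] rig [  -7.2 -183.5]
lock sc [ 613.5 -263.3  131. ] rig [ 130.4 -167.9]
lock top [ 612.2 -261.9  148. ] rig [ 128.9 -166.6]
knob sc [644.2 -99.  139. ] rig [150.   -1.9]
knob side [635.4 -96.3 139. ] rig [141.1   0.2]
hub side [ 446.9 -244.2  121. ] rig [ -37.2 -159.9]
hub sc [ 458.7 -251.3  121. ] rig [ -24.9 -166.3]
[[188, 237], [224, 279], [179, 309], [144, 264]] [[419.0, -403.0], [603.0, -393.0], [614.0, -534.0], [433.0, -547.0]]
```

Run:
```python
from h import *
s=r.sense();print(s,r.tcp_to_grasp)
f=shot('wrist');print(f['fx'],f['cx'],f['cy'],f['pose'].round(3).tolist())
```

```text
{'clock': 0.2, 'qpos': array([-2.39233005e-03,  3.53454314e-01,  1.63380674e+00, -2.75498524e-05,
        1.15524864e+00, -2.39594839e-03]), 'qvel': array([-0.00053529, -0.00242688, -0.00250518, -0.00043959,  0.00016768,
       -0.0024461 ]), 'joint_efforts': array([ 2.24349128e-04, -6.05100060e+01, -3.42028964e+01,  9.71760733e-05,
        7.12203939e-03, -3.92823694e-06]), 'eef_pos': array([ 6.24714606e+02, -3.15993993e-03,  2.30822872e+02]), 'tcp_rot': array([-3.14067555e+00,  2.29977564e-05,  1.57081109e+00]), 'contact_force': array([-0.75867939, -0.23644418,  0.19373961]), 'wrist_torque': array([-0.00219577,  0.01169023, -0.0629107 ]), 'grasp_force': 0.0, 'opening': 1.0028764555725103} 18.700000000000003
322.8254570273626 283.74885906812403 212.12966650584207 [[1.0, 0.0, -0.002, 624.222], [-0.0, -0.955, -0.298, 75.176], [-0.002, 0.298, -0.955, 372.387], [0.0, 0.0, 0.0, 1.0]]
```

Request:
play_rows --rows '[{"dp": [0,0,-1],"turn": [0,0,0],"fingers": 0},{"dp": [0,0,-1],"turn": [0,0,0],"fingers": 0},{"dp": [0,0,-1],"turn": [0,0,0],"fingers": 0}]'

```text
clock: 0.5
eef_pos: [624.4, -0.0, 352.1]
tcp_rot: [-3.14, 0.0, 1.571]
contact_force: [1.6, 0.6, -0.8]
opening: 1.0
grasp_force: 0.0
```

Request:
play_rows --rows '[{"dp": [-0.4,-0.85,0],"turn": [0,0,0],"fingers": 0},{"dp": [-0.4,-0.85,0],"turn": [0,0,0],"fingers": 0},{"dp": [-0.4,-0.85,0],"turn": [0,0,0],"fingers": 0},{"dp": [-0.3,-0.8,0],"turn": [0,0,0],"fingers": 0},{"dp": [0,0,0],"turn": [0,0,0],"fingers": 0}]'

```text
clock: 0.92
eef_pos: [486.0, -61.4, 351.4]
tcp_rot: [-3.139, 0.001, 1.569]
contact_force: [1.3, 0.1, -0.5]
opening: 1.002
grasp_force: 0.0
```

Run:
```python
from h import *
import pickle
f=shot('wrist','w1.png');pickle.dump(f,open('w1.pkl','wb'));print(r.sense()['eef_pos'],f['pose'][:3,3])
a=cv2.imread('pics/w1.png');cv2.imwrite('pics/w1b.png',cv2.resize(a,(800,600),interpolation=3))
```

```text
[488.61695538 -60.80833762 351.72885256] [485.78069276  13.86162924 492.85353751]
```

View pics/w1b.png

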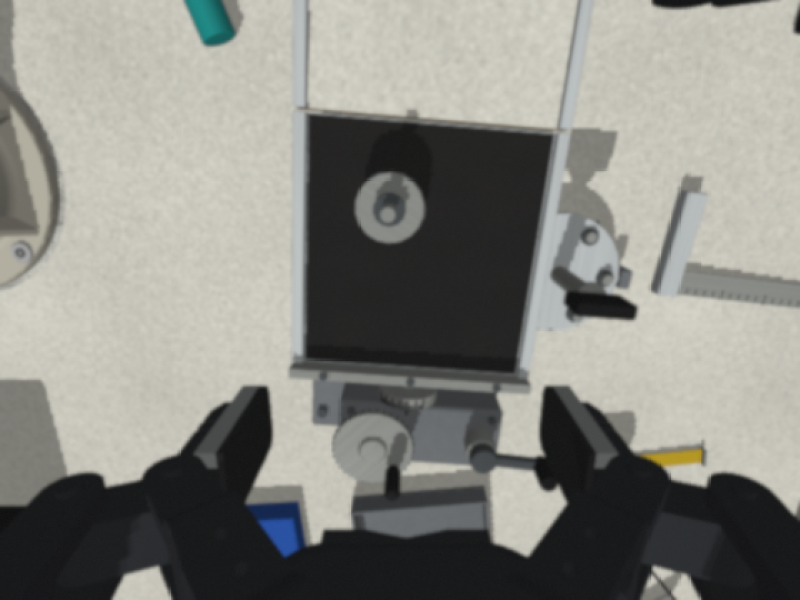

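Wrist view (800x600): saw shank top (388,213), rubber corners (307,114),(554,134),(520,373), hub (372,447), spinner top (393,472), lock grip (546,470), turret bar centre ~(602,305).

```bash
cat > rg.py <<'E'
from h import *
import pickle
from scipy.optimize import least_squares
f=pickle.load(open('w1.pkl','rb'));k=.7
P=lambda u,v,z:onz(f,(u+.5)*k-.5,(v+.5)*k-.5,z)
E
python3 - <<'E'
from rg import *
W=[P(307,114,90),P(554,134,90),P(520,373,90),P(304,358,90)];L=[(-102,130),(102,130),(102,-90),(-102,-90)]
R=lambda p,l:np.array([p[0]+l[0]*np.cos(p[2])-l[1]*np.sin(p[2]),p[1]+l[0]*np.sin(p[2])+l[1]*np.cos(p[2])])
s=least_squares(lambda p:np.concatenate([R(p,l)-w[:2] for w,l in zip(W,L)]),[495,-87,0]);p=s.x;print('rig',p,s.fun.round(1))
inv=lambda w:(np.array([[np.cos(p[2]),np.sin(p[2])],[-np.sin(p[2]),np.cos(p[2])]])@(np.array(w[:2])-p[:2])).round(1)
for n,a in dict(saw=(388,214,172),sawcup=(391,207,130),hub=(372,447,121),spintop=(393,471,158),spinmid=(392,482,140),lockgrip=(546,475,135),pivot=(483,457,115),knob=(602,305,145),tray1=(352,500,30),tray2=(488,488,30)).items():
    w=P(*a);print(n,w.round(1),inv(w))
E
```

```text
rig [ 4.96523907e+02 -8.68300336e+01 -7.16458918e-02] [-0.3  1.4  1.5  2.4 -2.1 -1.4  0.9 -2.4]
saw [472.5 -22.3 172. ] [-28.6  62.6]
sawcup [473.2 -21.7 130. ] [-28.   63.3]
hub [ 452.6 -243.7  121. ] [ -32.5 -159.6]
spintop [ 473.4 -242.   158. ] [ -11.9 -156.4]
spinmid [ 471.7 -267.6  140. ] [ -11.8 -182.1]
lockgrip [ 613.2 -263.7  135. ] [ 129.  -168.1]
pivot [ 558.2 -258.8  115. ] [  73.8 -167.1]
knob [639.6 -96.6 145. ] [143.4   0.5]
tray1 [ 418.5 -381.5   30. ] [ -56.7 -299.5]
tray2 [ 582.6 -363.8   30. ] [ 105.7 -270. ]
```

Request:
play_rows --rows '[{"dp": [0.97,-0.41,0],"turn": [0,0,0],"fingers": 0.3},{"dp": [0,0,1],"turn": [0,0,0],"fingers": 0.3},{"dp": [0,0,1],"turn": [0,0,0],"fingers": 0.3},{"dp": [0,0,1],"turn": [0,0,0],"fingers": 0.3},{"dp": [0,0,1],"turn": [0,0,0],"fingers": 0.3}]'

```text
clock: 1.38
eef_pos: [475.6, -21.0, 190.0]
tcp_rot: [3.14, -0.0, 1.572]
contact_force: [1.2, 0.1, -0.9]
opening: 0.702
grasp_force: 0.0
```

Request:
play_rows --rows '[{"dp": [0,0,0.5],"turn": [0,0,0],"fingers": 0.3},{"dp": [0,0,0],"turn": [0,0,0],"fingers": 0.3}]'

```text
clock: 1.55
eef_pos: [472.3, -21.1, 166.9]
tcp_rot: [-3.134, -0.0, 1.571]
contact_force: [-0.4, 0.3, -0.1]
opening: 0.7
grasp_force: 0.0
```

Run:
```python
from h import *
s=r.sense();print(s['eef_pos'],s['tcp_rot']);f=shot('wrist','w2.png');t=s['eef_pos']
print(proj(f,[472.5,-22,172]),proj(f,[472.5,-22,142]))
a=cv2.imread('pics/w2.png');cv2.imwrite('pics/w2b.png',a[150:420])
```

```text
[472.31173926 -21.09578063 166.92304667] [-3.13394933e+00 -4.73132344e-04  1.57118960e+00]
[285.69577733 279.54534804] [285.85981146 253.04017317]
```

View pics/w2b.png

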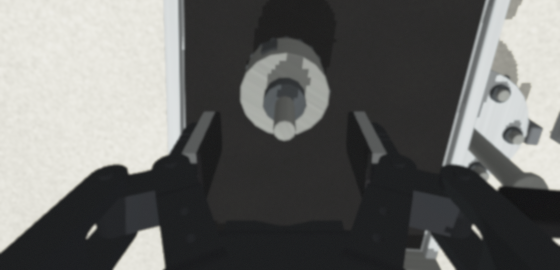

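The saw shank is centred between the fingers, top at (285,280 full frame), as projected. Descend and grip.

Request:
play_rows --rows '[{"dp": [0,0,0.5],"turn": [0,0,0],"fingers": 0.3},{"dp": [0,0,0],"turn": [0,0,0],"fingers": 0.3},{"dp": [0,0,0],"turn": [0,0,0],"fingers": 0.3}]'

```text
clock: 1.85
eef_pos: [475.6, -21.5, 152.4]
tcp_rot: [3.141, -0.0, 1.571]
contact_force: [0.1, 0.9, 0.9]
opening: 0.703
grasp_force: 0.0
```

Request:
play_rows --rows '[{"dp": [0,0,0],"turn": [0,0,0],"fingers": 1},{"dp": [0,0,0],"turn": [0,0,0],"fingers": 1},{"dp": [0,0,0],"turn": [0,0,0],"fingers": 1},{"dp": [0,0,0],"turn": [0,0,0],"fingers": 1},{"dp": [0,0,0],"turn": [0,0,0],"fingers": 1}]' --force 60

```text
clock: 2.27
eef_pos: [474.8, -21.6, 151.7]
tcp_rot: [3.141, 0.0, 1.571]
contact_force: [-0.1, 0.1, -2.5]
opening: 0.096
grasp_force: 58.4
```

Request:
play_rows --rows '[{"dp": [0,0,0],"turn": [0,0,0],"fingers": 0.6},{"dp": [0,0,0],"turn": [0,0,0],"fingers": 0.6},{"dp": [0,0,0.16],"turn": [0,0,0],"fingers": 0.6},{"dp": [0,0,0],"turn": [0,0,0],"fingers": 0.6},{"dp": [0,0,0],"turn": [0,0,0],"fingers": 1}]'

```text
clock: 2.68
eef_pos: [474.4, -21.6, 144.4]
tcp_rot: [-3.141, -0.0, 1.571]
contact_force: [-0.5, 0.1, -0.9]
opening: 0.273
grasp_force: 0.0
```

Request:
play_rows --rows '[{"dp": [0,0,0],"turn": [0,0,0],"fingers": 1},{"dp": [0,0,0],"turn": [0,0,0],"fingers": 1},{"dp": [0,0,0],"turn": [0,0,0],"fingers": 1},{"dp": [0,0,0],"turn": [0,0,0],"fingers": 1}]'

```text
clock: 3.02
eef_pos: [474.6, -21.6, 144.8]
tcp_rot: [-3.141, -0.0, 1.571]
contact_force: [0.1, -0.2, -1.5]
opening: 0.106
grasp_force: 58.4
```

Request:
play_rows --rows '[{"dp": [0,0,-0.5],"turn": [0,0,0],"fingers": 1},{"dp": [0,0,-0.8],"turn": [0,0,0],"fingers": 1},{"dp": [0,0,-0.8],"turn": [0,0,0],"fingers": 1},{"dp": [0,0,-0.4],"turn": [0,0,0],"fingers": 1},{"dp": [0,0,0],"turn": [0,0,0],"fingers": 1}]'

```text
clock: 3.43
eef_pos: [477.0, -21.7, 248.6]
tcp_rot: [3.135, 0.0, 1.571]
contact_force: [0.5, 0.0, -1.6]
opening: 0.105
grasp_force: 58.9
```

Request:
play_rows --rows '[{"dp": [-0.5,0.1,0],"turn": [0,0,0],"fingers": 1},{"dp": [-0.8,0.1,0],"turn": [0,0,0],"fingers": 1},{"dp": [-0.9,0.1,0],"turn": [0,0,0],"fingers": 1},{"dp": [-0.9,0.1,0],"turn": [0,0,0],"fingers": 1},{"dp": [-0.9,0.1,0],"turn": [0,0,0],"fingers": 1}]'

```text
clock: 3.85
eef_pos: [494.0, -182.9, 243.4]
tcp_rot: [-3.14, -0.001, 1.571]
contact_force: [0.0, 1.2, -3.1]
opening: 0.104
grasp_force: 58.8
```

Request:
play_rows --rows '[{"dp": [-0.9,0.1,0],"turn": [0,0,0],"fingers": 1},{"dp": [-0.9,0.1,0],"turn": [0,0,0],"fingers": 1},{"dp": [-0.8,0,0],"turn": [0,0,0],"fingers": 1},{"dp": [-0.4,0,0],"turn": [0,0,0],"fingers": 1},{"dp": [0,0,0],"turn": [0,0,0],"fingers": 1}]'

```text
clock: 4.27
eef_pos: [502.1, -304.4, 243.2]
tcp_rot: [-3.14, 0.0, 1.568]
contact_force: [-0.3, 0.3, -2.1]
opening: 0.104
grasp_force: 58.8
```

Run:
```python
from h import *
f=shot('wrist','w3.png');s=r.sense();print(s['eef_pos'],s['opening'],s['grasp_force'])
import pickle;pickle.dump(f,open('w3.pkl','wb'))
```

```text
[ 501.95131947 -302.41043248  243.22096771] 0.10473274918111519 58.81022572517395
```

View pics/w3.png

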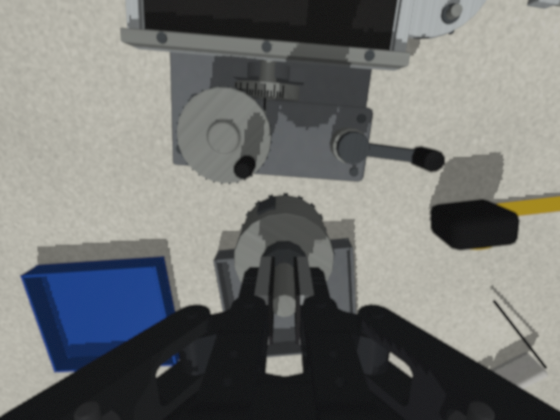

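Run:
```python
from h import *
import pickle
f=pickle.load(open('w3.pkl','rb'))
for n,a in dict(trayTL=(217,263,30),trayTR=(351,239,30),trayR=(355,305,30),trayB=(290,355,30),hub=(223,137,121),spintop=(245,170,158),pivot=(350,147,115),lockgrip=(430,159,148)).items(): print(n,onz(f,*a).round(1))
print(proj(f,[500,-400,30]))
S=shot('scene');hsv=cv2.cvtColor(S['pixels'],cv2.COLOR_RGB2HSV)
m=((hsv[...,1]<60)&(hsv[...,2]<150)).astype('uint8')
print([onz(S,*x,30).round(0)[:2].tolist() for x in [(188,238),(224,271),(181,306),(146,266)]])
cv2.imwrite('pics/s3.png',cv2.resize(cv2.cvtColor(S['pixels'],cv2.COLOR_RGB2BGR)[180:320,120:300],None,fx=4,fy=4,interpolation=3))
```

```text
trayTL [ 419.5 -404.4   30. ]
trayTR [ 579.9 -373.4   30. ]
trayR [ 590.3 -463.2   30. ]
trayB [ 508.4 -540.    30. ]
hub [ 452.6 -248.7  121. ]
spintop [ 473.7 -268.8  158. ]
pivot [ 555.6 -257.4  115. ]
lockgrip [ 607.9 -262.8  148. ]
[283.40229658 259.58898376]
[[422.0, -405.0], [581.0, -380.0], [610.0, -525.0], [442.0, -545.0]]
```

View pics/s3.png

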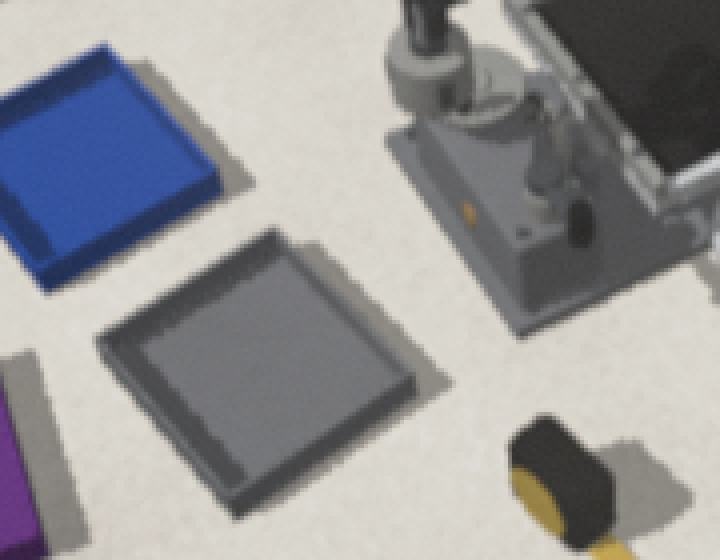

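Grey tray corners (4x crop) at (272,230),(415,378),(237,515),(100,340): centre ≈ (514,-464) world; it is empty.

Request:
play_rows --rows '[{"dp": [-0.6,0.05,0],"turn": [0,0,0],"fingers": 1},{"dp": [-0.9,0.05,0],"turn": [0,0,0],"fingers": 1},{"dp": [-0.9,0.05,0],"turn": [0,0,0],"fingers": 1},{"dp": [-0.9,0.05,0],"turn": [0,0,0],"fingers": 1},{"dp": [-0.7,0.05,0],"turn": [0,0,0],"fingers": 1}]'

```text
clock: 4.78
eef_pos: [513.1, -462.0, 244.4]
tcp_rot: [-3.141, -0.0, 1.572]
contact_force: [-0.4, 0.7, -2.2]
opening: 0.105
grasp_force: 58.8
```

Request:
play_rows --rows '[{"dp": [0,0,0.6],"turn": [0,0,0],"fingers": 1},{"dp": [0,0,0.9],"turn": [0,0,0],"fingers": 1},{"dp": [0,0,0.9],"turn": [0,0,0],"fingers": 1},{"dp": [0,0,0.9],"turn": [0,0,0],"fingers": 1},{"dp": [0,0,0.6],"turn": [0,0,0],"fingers": 1}]'

```text
clock: 5.2
eef_pos: [511.8, -458.3, 84.9]
tcp_rot: [-3.138, -0.003, 1.572]
contact_force: [-0.9, 0.2, -3.3]
opening: 0.105
grasp_force: 58.9
```

Request:
play_rows --rows '[{"dp": [0,0,0.2],"turn": [0,0,0],"fingers": 1},{"dp": [0,0,0],"turn": [0,0,0],"fingers": 1},{"dp": [0,0,0],"turn": [0,0,0],"fingers": 1}]'

```text
clock: 5.45
eef_pos: [513.6, -461.0, 81.7]
tcp_rot: [3.141, 0.0, 1.572]
contact_force: [0.7, -0.9, -0.9]
opening: 0.11
grasp_force: 46.9
```

Request:
play_rows --rows '[{"dp": [0,0,0.2],"turn": [0,0,0],"fingers": 1},{"dp": [0,0,0.1],"turn": [0,0,0],"fingers": 1},{"dp": [0,0,0],"turn": [0,0,0],"fingers": 1},{"dp": [0,0,0],"turn": [0,0,0],"fingers": 1}]'

```text
clock: 5.78
eef_pos: [512.9, -461.8, 69.4]
tcp_rot: [3.141, 0.0, 1.571]
contact_force: [-0.1, 0.2, -2.8]
opening: 0.104
grasp_force: 58.4
```

Run:
```python
from h import *
D=shot('scene','s4.png');s=r.sense();print(s['eef_pos'],s['opening'],s['grasp_force'],s['contact_force'])
c=proj(D,[513,-462,25]).astype(int);print(c)
a=cv2.imread('pics/s4.png')[c[1]-70:c[1]+60,c[0]-80:c[0]+80];cv2.imwrite('pics/s4c.png',cv2.resize(a,None,fx=4,fy=4,interpolation=3))
```

```text
[ 513.01141629 -461.82648526   69.52797625] 0.10469771106209125 58.399513363838196 [ 0.08878116  0.19292001 -1.34179722]
[185 269]
```

View pics/s4c.png

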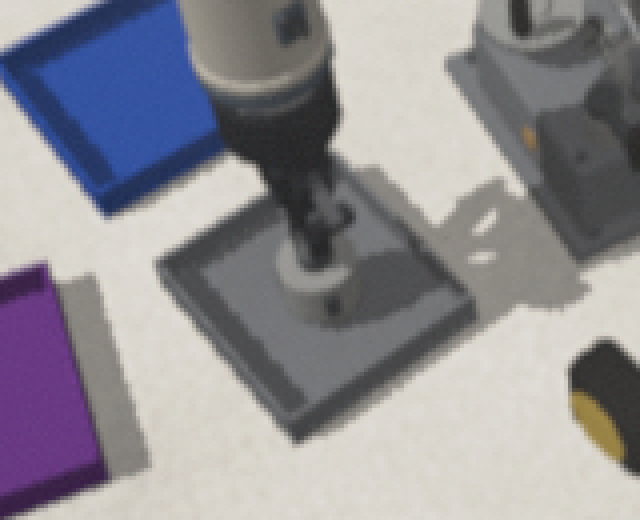

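Saw hangs upright inside the grey tray, just above the floor. Lower slowly.

Request:
play_rows --rows '[{"dp": [0,0,0.1],"turn": [0,0,0],"fingers": 1},{"dp": [0,0,0.1],"turn": [0,0,0],"fingers": 1},{"dp": [0,0,0],"turn": [0,0,0],"fingers": 1}]'

```text
clock: 6.08
eef_pos: [512.3, -461.3, 60.0]
tcp_rot: [-3.141, -0.001, 1.571]
contact_force: [0.5, 0.3, -2.1]
opening: 0.099
grasp_force: 58.5
```

Request:
play_rows --rows '[{"dp": [0,0,0.06],"turn": [0,0,0],"fingers": 1},{"dp": [0,0,0],"turn": [0,0,0],"fingers": 1}]'

```text
clock: 6.25
eef_pos: [512.8, -461.8, 58.6]
tcp_rot: [-3.142, 0.0, 1.571]
contact_force: [-0.6, 0.1, 0.7]
opening: 0.108
grasp_force: 59.1
```

Request:
play_rows --rows '[{"dp": [0,0,0.03],"turn": [0,0,0],"fingers": 1},{"dp": [0,0,0],"turn": [0,0,0],"fingers": 0.5},{"dp": [0,0,0],"turn": [0,0,0],"fingers": 0.5},{"dp": [0,0,0],"turn": [0,0,0],"fingers": 0.5},{"dp": [0,0,-0.3],"turn": [0,0,0],"fingers": 0.5}]'

```text
clock: 6.67
eef_pos: [511.6, -460.6, 67.3]
tcp_rot: [-3.139, -0.002, 1.571]
contact_force: [-0.8, 0.4, -0.6]
opening: 0.5
grasp_force: 0.0
```

Request:
play_rows --rows '[{"dp": [0,0,-0.8],"turn": [0,0,0],"fingers": 0.3},{"dp": [0,0,-1],"turn": [0,0,0],"fingers": 0.3},{"dp": [0,0,-1],"turn": [0,0,0],"fingers": 0.3},{"dp": [0,0,-1],"turn": [0,0,0],"fingers": 0.3},{"dp": [0,0,-0.9],"turn": [0,0,0],"fingers": 0.3}]'

```text
clock: 7.08
eef_pos: [512.9, -461.7, 261.0]
tcp_rot: [3.14, 0.001, 1.571]
contact_force: [0.6, 0.2, 1.3]
opening: 0.699
grasp_force: 0.0
```

Request:
play_rows --rows '[{"dp": [0.9,0.32,0],"turn": [0,0,0],"fingers": 0.3},{"dp": [0.92,0.32,0],"turn": [0,0,0],"fingers": 0.3},{"dp": [0.92,0.32,0],"turn": [0,0,0],"fingers": 0.3},{"dp": [0.92,0.32,0],"turn": [0,0,0],"fingers": 0.3},{"dp": [0.92,0.32,0],"turn": [0,0,0],"fingers": 0.3}]'

```text
clock: 7.5
eef_pos: [577.1, -276.8, 258.4]
tcp_rot: [3.141, 0.0, 1.57]
contact_force: [0.9, 0.6, 0.8]
opening: 0.702
grasp_force: 0.0
```

Request:
play_rows --rows '[{"dp": [0.92,0.32,0],"turn": [0,0,0],"fingers": 0.3},{"dp": [0.92,0.32,0],"turn": [0,0,0],"fingers": 0.3},{"dp": [0.92,0.32,0],"turn": [0,0,0],"fingers": 0.3},{"dp": [0.92,0.32,0],"turn": [0,0,0],"fingers": 0.3},{"dp": [0.9,0.32,0],"turn": [0,0,0],"fingers": 0.3}]'

```text
clock: 7.92
eef_pos: [641.1, -93.2, 258.4]
tcp_rot: [3.141, 0.0, 1.571]
contact_force: [0.7, 0.0, -0.0]
opening: 0.699
grasp_force: 0.0
```

Run:
```python
from h import *
f=shot('wrist','w5.png');s=r.sense();print(s['eef_pos'],s['tcp_rot'])
import pickle;pickle.dump(f,open('w5.pkl','wb'))
S=shot('scene')['pixels'];cv2.imwrite('pics/w5b.png',cv2.hconcat([cv2.imread('pics/w5.png')[60:400,180:480],cv2.resize(cv2.cvtColor(S,cv2.COLOR_RGB2BGR)[230:315,130:240],(440,340))]))
```

```text
[643.24357609 -87.06412904 258.36093813] [ 3.13913215 -0.0035274   1.57316657]
```

View pics/w5b.png

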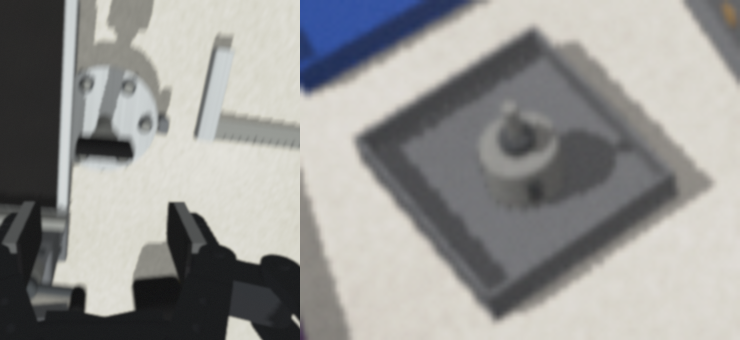

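Saw stands in the grey tray. The turret bar is at about (285,210) full frame, nearly along x.

Run:
```python
from h import *
import pickle
f=pickle.load(open('w5.pkl','rb'));g=cv2.cvtColor(f['pixels'],cv2.COLOR_RGB2GRAY)
sub=g[190:228,254:320]
for y in range(0,38,2): print(y+190,' '.join('%3d'%v for v in sub[y,::3]))
```

```text
190 131 131 127 174 194 193 182 113  93  96  97  95  98 142 168 193 205 204 203 205 210 190
192 131 130 115 159 173 174 145  93  89  90  92  91  92 120 153 183 201 201 201 205 210 202
194 131 127  99 144 150 150 100  78  79  81  82  82  83  93 134 169 182 185 184 196 209 209
196 131 117  77 115 119 114  68  66  68  68  69  70  72  75 106 151 160 163 164 181 207 209
198 131  98  44  64  75  69  47  47  50  52  55  56  58  60  76 128 135 138 142 165 202 210
200 129  72  21  23  27  26  23  25  27  29  31  34  38  41  53  91  94 101 111 150 196 210
202 128  52  25  24  25  25  23  24  22  22  23  23  24  24  24  34  37  47  69 137 188 209
204 123  41  28  27  27  27  25  26  23  25  24  26  24  24  26  23  23  22  33 120 178 208
206 116  40  31  30  30  30  28  29  29  28  29  29  26  28  29  26  27  25  28 104 169 207
208 110  39  32  35  33  32  32  30  31  31  32  30  29  30  31  29  29  30  28  84 160 207
210 104  38  37  35  34  33  34  35  33  34  33  33  33  32  31  32  31  32  31  67 155 208
212 102  40  41  39  38  38  37  36  35  36  36  34  35  35  34  34  34  33  33  51 154 207
214 102  56  70  69  58  66  68  61  58  52  49  43  41  39  35  36  36  37  35  43 159 208
216 107  75  93  98  83 110 117 112 111 103  99  90  88  83  56  51  49  46  44  55 174 210
218 110  91 110 122 123 147 147 143 139 137 136 129 127 122  92  81  84  81  85 105 195 213
220 117 104 131 152 159 170 171 169 163 161 161 157 155 152 127 108 110 107 130 147 208 217
222 133 134 160 179 187 191 190 189 184 183 183 180 177 172 155 145 143 146 160 181 216 220
224 151 168 192 200 203 206 205 207 202 201 200 197 196 192 181 175 174 175 178 204 218 218
226 175 196 208 207 208 212 210 212 207 208 205 208 208 206 203 200 204 197 201 216 218 216
```

Run:
```python
from h import *
import pickle
f=pickle.load(open('w5.pkl','rb'));
a,b=onz(f,256.5,214.5,156),onz(f,312.5,217.5,156);print(a,b,np.linalg.norm(a-b),np.arctan2(*(b-a)[1::-1]));print((a+b)/2+[0,6.5,0])
f2=shot('wrist');s=r.sense();print(s['eef_pos'],f2['pose'][:3,3],f['pose'][:3,3])
```

```text
[618.69712881 -96.19571468 156.        ] [663.1964533  -98.70257245 156.        ] 44.56988014696799 -0.0562752562366662
[640.94679106 -90.94914356 156.        ]
[641.468133   -92.63573701 258.0512776 ] [641.10611482 -15.17454116 399.8771586 ] [640.38607049 -18.01951578 399.93064066]
```

Request:
play_rows --rows '[{"dp": [0,0,0],"turn": [0,0,-1],"fingers": 0.3},{"dp": [0,0,0],"turn": [0,0,-1],"fingers": 0.3},{"dp": [0,0,0],"turn": [0,0,-1],"fingers": 0.3},{"dp": [0,0,0],"turn": [0,0,-1],"fingers": 0.3},{"dp": [0,0,0],"turn": [0,0,-1],"fingers": 0.3}]'

```text
clock: 8.48
eef_pos: [640.3, -96.8, 257.8]
tcp_rot: [-3.141, 0.0, 2.098]
contact_force: [0.5, 1.3, -0.3]
opening: 0.697
grasp_force: 0.0
```

Request:
play_rows --rows '[{"dp": [0,0,0],"turn": [0,0,-1],"fingers": 0.3},{"dp": [0,0,0],"turn": [0,0,-1],"fingers": 0.3},{"dp": [0,0,0],"turn": [0,0,-1],"fingers": 0.3},{"dp": [0,0,0],"turn": [0,0,-1],"fingers": 0.3},{"dp": [0,0,0],"turn": [0,0,-1],"fingers": 0.3}]'

```text
clock: 8.9
eef_pos: [640.3, -96.8, 257.8]
tcp_rot: [-3.141, 0.0, 2.622]
contact_force: [-0.0, 0.6, -0.4]
opening: 0.703
grasp_force: 0.0
```

Request:
play_rows --rows '[{"dp": [0,0,0],"turn": [0,0,-1],"fingers": 0.3},{"dp": [0,0,0],"turn": [0,0,-1],"fingers": 0.3},{"dp": [0,0,0],"turn": [0,0,-1],"fingers": 0.3},{"dp": [0,0,0],"turn": [0,0,-1],"fingers": 0.3},{"dp": [0,0,0],"turn": [0,0,-0.4],"fingers": 0.3}]'

```text
clock: 9.32
eef_pos: [640.3, -96.9, 257.9]
tcp_rot: [-3.141, 0.0, 3.083]
contact_force: [0.4, -0.3, 0.4]
opening: 0.702
grasp_force: 0.0
```

Request:
play_rows --rows '[{"dp": [0,0,1],"turn": [0,0,0],"fingers": 0.3},{"dp": [0,0,0],"turn": [0,0,0],"fingers": 0.3},{"dp": [0,0,0],"turn": [0,0,0],"fingers": 0.3}]'

```text
clock: 9.57
eef_pos: [639.0, -96.2, 216.3]
tcp_rot: [3.142, -0.004, 3.077]
contact_force: [0.6, -0.2, 0.7]
opening: 0.702
grasp_force: 0.0
```

Run:
```python
from h import *
f=shot('wrist','w6.png');s=r.sense();print(s['eef_pos'],s['tcp_rot'],s['qpos'],f['pose'][:3,3])
for p in ([640,-95,156],[616,-93.5,156],[664,-96.5,156]): print(proj(f,p))
g=cv2.cvtColor(f['pixels'],cv2.COLOR_RGB2GRAY)
import pickle;pickle.dump(f,open('w6.pkl','wb'))
```

```text
[640.26878617 -96.18406003 217.85078595] [-3.14143880e+00 -1.19845182e-03  3.07753599e+00] [-1.51289884e-01  4.00273885e-01  1.59443805e+00 -2.82552479e-04
  1.14806122e+00 -1.65791357e+00] [563.0536978  -92.27760443 358.12346227]
[287.19020175 233.74683726]
[287.23436601 198.91713476]
[287.14882661 266.37691563]
```

View pics/w6.png

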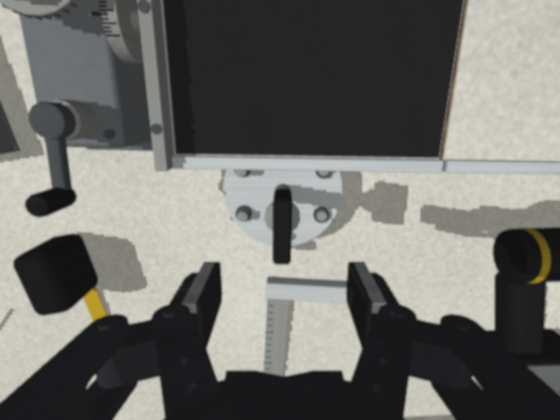

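The bar top runs from (282,190) to (282,263), square to the fingers and centred. (Lock grip at (50,202), handwheel top left.)

Request:
play_rows --rows '[{"dp": [0,-0.03,0.8],"turn": [0,0,0],"fingers": 0.3},{"dp": [0,0,0.8],"turn": [0,0,0],"fingers": 0.3},{"dp": [0,0,0.65],"turn": [0,0,0],"fingers": 0.3},{"dp": [0,0,0],"turn": [0,0,0],"fingers": 0.3},{"dp": [0,0,0],"turn": [0,0,0],"fingers": 1}]'

```text
clock: 10.03
eef_pos: [640.8, -96.8, 128.1]
tcp_rot: [3.142, -0.001, 3.078]
contact_force: [0.8, -0.3, 0.6]
opening: 0.574
grasp_force: 0.0
```

Request:
play_rows --rows '[{"dp": [0,0,0],"turn": [0,0,0],"fingers": 1},{"dp": [0,0,0],"turn": [0,0,0],"fingers": 1},{"dp": [0,0,0],"turn": [0,0,0],"fingers": 1},{"dp": [0,0,0],"turn": [0,0,0],"fingers": 1}]'

```text
clock: 10.37
eef_pos: [642.3, -97.7, 130.1]
tcp_rot: [-3.14, 0.004, 3.079]
contact_force: [-1.7, -5.5, 6.9]
opening: 0.14
grasp_force: 59.5
```

Request:
play_rows --rows '[{"dp": [0,0,0],"turn": [0,0,0.8],"fingers": 1},{"dp": [0,0,0],"turn": [0,0,0.8],"fingers": 1},{"dp": [0,0,0],"turn": [0,0,0.8],"fingers": 1},{"dp": [0,0,0],"turn": [0,0,0.8],"fingers": 1},{"dp": [0,0,0],"turn": [0,0,0.8],"fingers": 1}]'

```text
clock: 10.78
eef_pos: [642.1, -98.3, 130.0]
tcp_rot: [-3.141, 0.005, 2.656]
contact_force: [-2.7, -8.0, 6.9]
opening: 0.136
grasp_force: 59.5
```

Request:
play_rows --rows '[{"dp": [0,0,0],"turn": [0,0,0.8],"fingers": 1},{"dp": [0,0,0],"turn": [0,0,0.8],"fingers": 1},{"dp": [0,0,0],"turn": [0,0,0.8],"fingers": 1},{"dp": [0,0,0],"turn": [0,0,0.8],"fingers": 1},{"dp": [0,0,0],"turn": [0,0,0.8],"fingers": 1}]'

```text
clock: 11.2
eef_pos: [641.7, -98.9, 130.0]
tcp_rot: [-3.142, 0.005, 2.237]
contact_force: [-3.6, -10.1, 8.3]
opening: 0.144
grasp_force: 59.7
```

Request:
play_rows --rows '[{"dp": [0,0,0],"turn": [0,0,0.8],"fingers": 1},{"dp": [0,0,0],"turn": [0,0,0.8],"fingers": 1},{"dp": [0,0,0],"turn": [0,0,0.5],"fingers": 1},{"dp": [0,0,0],"turn": [0,0,0],"fingers": 1},{"dp": [0,0,0],"turn": [0,0,0],"fingers": 1}]'

```text
clock: 11.62
eef_pos: [641.4, -99.1, 130.0]
tcp_rot: [3.141, 0.005, 2.021]
contact_force: [-4.6, -11.7, 8.9]
opening: 0.137
grasp_force: 59.8
```

Request:
play_rows --rows '[{"dp": [0,0,0],"turn": [0,0,0],"fingers": 0.5},{"dp": [0,0,0],"turn": [0,0,0],"fingers": 0.4},{"dp": [0,0,0],"turn": [0,0,0],"fingers": 0.3},{"dp": [0,0,-0.7],"turn": [0,0,0],"fingers": 0.3},{"dp": [0,0,-0.8],"turn": [0,0,0],"fingers": 0.3}]'

```text
clock: 12.03
eef_pos: [639.1, -95.8, 185.8]
tcp_rot: [-3.138, -0.003, 2.021]
contact_force: [0.5, -0.5, -0.2]
opening: 0.705
grasp_force: 0.0
```

Request:
play_rows --rows '[{"dp": [0,0,-0.8],"turn": [0,0,0],"fingers": 0.3},{"dp": [0,0,-1],"turn": [0,0,0],"fingers": 0.3},{"dp": [0,0,0],"turn": [0,0,0],"fingers": 0.3},{"dp": [0,0,0],"turn": [0,0,0],"fingers": 0.3}]'

```text
clock: 12.37
eef_pos: [642.4, -96.3, 262.6]
tcp_rot: [3.137, 0.003, 2.021]
contact_force: [0.3, -0.2, -1.5]
opening: 0.7
grasp_force: 0.0
```

Run:
```python
from h import *
f=shot('wrist','w7.png');s=r.sense();print(s['eef_pos'],s['tcp_rot'])
c=proj(f,[640,-97.5,145]);g=cv2.cvtColor(f['pixels'],cv2.COLOR_RGB2GRAY)
m=(g<48).astype('uint8');n,l,st,ce=cv2.connectedComponentsWithStats(m)
for i in range(1,n):
    if np.hypot(*(ce[i]-c))<25 and st[i,4]>100:
        rc=cv2.minAreaRect(np.argwhere(l==i)[:,::-1].astype(np.float32));b=cv2.boxPoints(rc);b=np.array([onz(f,*x,150)[:2] for x in b]);e=[b[1]-b[0],b[2]-b[1]];e=max(e,key=np.linalg.norm);print(ce[i],c,rc,'yaw',np.degrees(np.arctan2(e[1],e[0])),np.linalg.norm(e))
```

```text
[641.12548076 -96.12729258 260.31299975] [3.13981149e+00 9.84577527e-04 2.02148477e+00]
[280.3544137  203.70487484] [281.40214986 205.82032268] ((280.5, 204.0), (60.0, 13.0), 90.0) yaw -64.01392491912678 51.10231786946501
```

Request:
play_rows --rows '[{"dp": [0,0,0],"turn": [0,0,1],"fingers": 0.3},{"dp": [0,0,0],"turn": [0,0,1],"fingers": 0.2},{"dp": [0,0,0],"turn": [0,0,1],"fingers": 0.1},{"dp": [0,0,0],"turn": [0,0,1],"fingers": 0},{"dp": [0,0,0],"turn": [0,0,1],"fingers": 0}]'

```text
clock: 12.83
eef_pos: [639.8, -96.0, 257.2]
tcp_rot: [-3.138, -0.0, 1.493]
contact_force: [0.3, -0.1, -0.4]
opening: 0.999
grasp_force: 0.0
```

Request:
play_rows --rows '[{"dp": [0.8,-0.29,0],"turn": [0,0,0],"fingers": 0},{"dp": [0.86,-0.29,0],"turn": [0,0,0],"fingers": 0},{"dp": [0.86,-0.29,0],"turn": [0,0,0],"fingers": 0},{"dp": [0.86,-0.29,0],"turn": [0,0,0],"fingers": 0},{"dp": [0.86,-0.29,0],"turn": [0,0,0],"fingers": 0}]'

```text
clock: 13.25
eef_pos: [593.6, 78.4, 257.4]
tcp_rot: [-3.139, 0.0, 1.497]
contact_force: [0.7, -0.1, 0.1]
opening: 1.002
grasp_force: 0.0
```

Request:
play_rows --rows '[{"dp": [0.86,-0.29,0],"turn": [0,0,0],"fingers": 0},{"dp": [0.86,-0.29,0],"turn": [0,0,0],"fingers": 0},{"dp": [0.86,-0.29,0],"turn": [0,0,0],"fingers": 0},{"dp": [0.86,-0.29,0],"turn": [0,0,0],"fingers": 0},{"dp": [0.86,-0.29,0],"turn": [0,0,0],"fingers": 0}]'

```text
clock: 13.67
eef_pos: [548.4, 254.2, 257.5]
tcp_rot: [-3.139, 0.001, 1.498]
contact_force: [-0.1, 1.1, 1.0]
opening: 1.0
grasp_force: 0.0
```

Request:
play_rows --rows '[{"dp": [0.86,-0.29,0],"turn": [0,0,0],"fingers": 0},{"dp": [0.86,-0.29,0],"turn": [0,0,0],"fingers": 0},{"dp": [0,0,0],"turn": [0,0,0],"fingers": 0},{"dp": [0,0,0],"turn": [0,0,0],"fingers": 0}]'

```text
clock: 14.0
eef_pos: [530.4, 324.4, 257.4]
tcp_rot: [-3.139, 0.002, 1.501]
contact_force: [0.8, -0.5, 0.1]
opening: 1.0
grasp_force: 0.0
```

```bash
cat > legs.py <<'E'
from h import *
p=(496.5,-87,-.0716);c,s_=np.cos(p[2]),np.sin(p[2])
inv=lambda w:np.array([[c,s_],[-s_,c]])@(np.array(w[:2])-p[:2])
fwd=lambda a,b:np.array([p[0]+c*a-s_*b,p[1]+s_*a+c*b])
def legs(n='wrist',save=None):
    f=shot(n,save);h=cv2.cvtColor(f['pixels'],cv2.COLOR_RGB2HSV)
    m=((h[...,0]>8)&(h[...,0]<26)&(h[...,1]>75)&(h[...,2]>90)).astype('uint8')
    for k in sorted(cv2.findContours(m,0,2)[0],key=cv2.contourArea,reverse=True):
        if cv2.contourArea(k)<150: break
        rc=cv2.minAreaRect(k);b=np.array([inv(onz(f,*x,106)) for x in cv2.boxPoints(rc)])
        print('area',cv2.contourArea(k),'px',np.round(rc[0]),'rig ctr',b.mean(0).round(1),'x',b[:,0].round(),'y',b[:,1].round())
    s=r.sense();print('tcp',s['eef_pos'].round(1),'rig',inv(s['eef_pos']).round(1),'yaw',s['tcp_rot'].round(3),'F',s['contact_force'].round(1),'t',s['clock']);return f
E
python3 -c "
from legs import *
legs('wrist','w8.png');legs('side')"
```

```text
area 3606.5 px [301. 233.] rig ctr [ 20.2 374.6] x [-59. -56.  98.  98.] y [367. 394. 382. 355.]
area 2850.0 px [279. 298.] rig ctr [ -1.3 302.2] x [-80. -76.  76.  76.] y [296. 324. 309. 280.]
area 2275.5 px [271. 358.] rig ctr [-11.  226.6] x [-90. -87.  66.  66.] y [214. 244. 239. 209.]
area 205.5 px [451. 301.] rig ctr [177.2 300.4] x [155. 154. 199. 200.] y [296. 307. 305. 294.]
tcp [530.9 323.1 257.6] rig [  5.  411.5] yaw [-3.139e+00  2.000e-03  1.499e+00] F [ 0.  -0.4  0.5] t 14.05
area 13456.5 px [ 48. 108.] rig ctr [ 1537.3 -1006.3] x [2639. 1966.  621.  923.] y [-2037. -2186.    61.   137.]
area 1821.0 px [382. 131.] rig ctr [-220.2 -763.2] x [ -37. -279. -401. -165.] y [ -618. -1177.  -860.  -398.]
area 1754.0 px [343.  35.] rig ctr [  127.8 -1949.8] x [ 347.  126. -105.  143.] y [-1552. -2834. -2211. -1203.]
area 629.0 px [240. 327.] rig ctr [ 19.5 376.9] x [ 93. 100. -56. -59.] y [392. 353. 362. 400.]
area 580.0 px [256. 308.] rig ctr [ -0.9 305.4] x [ 73.  79. -76. -79.] y [319. 279. 292. 331.]
area 512.5 px [238. 361.] rig ctr [ -9.1 478.4] x [  96.  101. -116. -118.] y [491. 464. 466. 493.]
area 314.5 px [277. 291.] rig ctr [-39.5 232.6] x [  3.  10. -83. -88.] y [253. 212. 212. 252.]
tcp [531.4 322.4 257.9] rig [  5.5 410.8] yaw [-3.140e+00  2.000e-03  1.498e+00] F [-0.7 -0.5 -0.3] t 14.1
```

Request:
play_rows --rows '[{"dp": [0.22,0,0.6],"turn": [0,0,0],"fingers": 0},{"dp": [0,0,0.9],"turn": [0,0,0],"fingers": 0},{"dp": [0,0,0.9],"turn": [0,0,0],"fingers": 0},{"dp": [0,0,0.9],"turn": [0,0,0],"fingers": 0},{"dp": [0,0,0.6],"turn": [0,0,0],"fingers": 0}]'

```text
clock: 14.52
eef_pos: [531.5, 329.1, 99.7]
tcp_rot: [-3.139, 0.002, 1.496]
contact_force: [-0.8, -0.2, -0.3]
opening: 0.998
grasp_force: 0.0
```

Request:
play_rows --rows '[{"dp": [0,0,0.2],"turn": [0,0,0],"fingers": 0},{"dp": [0,0,0.1],"turn": [0,0,0],"fingers": 0},{"dp": [0,0,0],"turn": [0,0,0],"fingers": 0}]'

```text
clock: 14.77
eef_pos: [533.0, 331.0, 91.3]
tcp_rot: [-3.141, 0.0, 1.496]
contact_force: [-0.2, -0.1, 0.0]
opening: 1.0
grasp_force: 0.0
```

```bash
python3 -c "
from legs import *
legs('wrist','w9.png')"
```

```text
area 4614.0 px [279. 373.] rig ctr [  3.7 372.8] x [-51. -46.  55.  56.] y [364. 390. 382. 355.]
tcp [533.5 331.7  92.4] rig [  7.  420.2] yaw [ 3.141e+00 -1.000e-03  1.497e+00] F [0.4 1.  0.8] t 14.8167
```

View pics/w9.png

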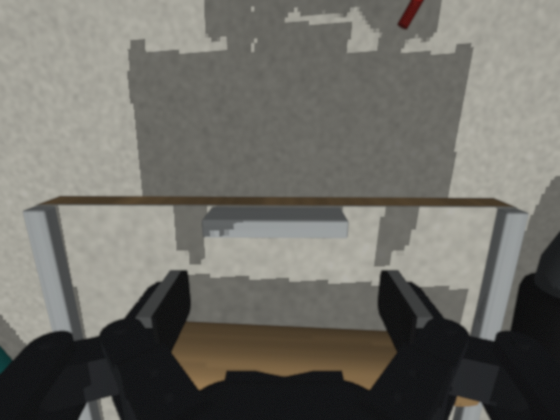

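Fingers straddle freely behind leg C (its back edge at row ~325), nothing touched; stop block at (275,222). Push.

Request:
play_rows --rows '[{"dp": [0,0,0.15],"turn": [0,0,0],"fingers": 0},{"dp": [-0.15,0,0],"turn": [0,0,0],"fingers": 0},{"dp": [-0.2,0,0],"turn": [0,0,0],"fingers": 0},{"dp": [-0.2,0,0],"turn": [0,0,0],"fingers": 0},{"dp": [-0.2,0,0],"turn": [0,0,0],"fingers": 0}]'

```text
clock: 15.23
eef_pos: [530.4, 301.0, 85.8]
tcp_rot: [3.141, -0.0, 1.497]
contact_force: [0.8, 0.6, 0.3]
opening: 1.006
grasp_force: 0.0
```

Request:
play_rows --rows '[{"dp": [-0.2,0,0],"turn": [0,0,0],"fingers": 0},{"dp": [-0.2,0,0],"turn": [0,0,0],"fingers": 0},{"dp": [-0.2,0,0],"turn": [0,0,0],"fingers": 0},{"dp": [-0.2,0,0],"turn": [0,0,0],"fingers": 0},{"dp": [-0.2,0,0],"turn": [0,0,0],"fingers": 0}]'

```text
clock: 15.65
eef_pos: [527.5, 261.2, 85.4]
tcp_rot: [3.141, -0.0, 1.497]
contact_force: [-0.2, 1.0, -0.1]
opening: 0.999
grasp_force: 0.4
```

Request:
play_rows --rows '[{"dp": [-0.2,0,0],"turn": [0,0,0],"fingers": 0},{"dp": [-0.2,0,0],"turn": [0,0,0],"fingers": 0},{"dp": [-0.2,0,0],"turn": [0,0,0],"fingers": 0},{"dp": [-0.2,0,0],"turn": [0,0,0],"fingers": 0},{"dp": [-0.2,0,0],"turn": [0,0,0],"fingers": 0}]'

```text
clock: 16.07
eef_pos: [524.5, 221.4, 85.3]
tcp_rot: [3.142, -0.0, 1.498]
contact_force: [-0.4, 0.6, 1.3]
opening: 1.002
grasp_force: 0.7
```

```bash
python3 -c "
from legs import *
legs('wrist');legs('side')" | grep -v 'rig ctr \[ *-\?[0-9]*\.. *-'
```

```text
area 6828.0 px [283. 365.] rig ctr [  4.9 272.7] x [-48. -44.  55.  57.] y [260. 288. 285. 257.]
area 301.0 px [108. 408.] rig ctr [-80.2 247.3] x [-87. -84. -74. -76.] y [241. 254. 254. 241.]
tcp [524.  220.1  85.1] rig [  5.5 308.3] yaw [-3.141e+00  1.000e-03  1.497e+00] F [-0.5 -0.5  0.1] t 16.1167
area 517.0 px [238. 361.] rig ctr [ -9.1 478.6] x [  95.  101. -116. -118.] y [491. 464. 466. 493.]
area 268.5 px [279. 290.] rig ctr [-45.  227.2] x [ -8.   3. -84. -91.] y [263. 191. 192. 263.]
area 172.0 px [254. 300.] rig ctr [ 11.3 281.3] x [ 49.  53. -27. -30.] y [293. 262. 270. 300.]
tcp [524.1 220.8  85.1] rig [  5.6 309. ] yaw [-3.141e+00  1.000e-03  1.497e+00] F [-0.4  1.1 -0. ] t 16.1667
```

Request:
play_rows --rows '[{"dp": [-0.2,0,0],"turn": [0,0,0],"fingers": 0},{"dp": [-0.2,0,0],"turn": [0,0,0],"fingers": 0},{"dp": [-0.2,0,0],"turn": [0,0,0],"fingers": 0},{"dp": [-0.2,0,0],"turn": [0,0,0],"fingers": 0},{"dp": [-0.2,0,0],"turn": [0,0,0],"fingers": 0}]'

```text
clock: 16.58
eef_pos: [521.5, 181.5, 85.3]
tcp_rot: [3.142, -0.0, 1.498]
contact_force: [0.3, 0.7, -0.7]
opening: 0.996
grasp_force: 0.3
```

Request:
play_rows --rows '[{"dp": [-0.2,0,0],"turn": [0,0,0],"fingers": 0},{"dp": [-0.2,0,0],"turn": [0,0,0],"fingers": 0},{"dp": [-0.2,0,0],"turn": [0,0,0],"fingers": 0},{"dp": [-0.2,0,0],"turn": [0,0,0],"fingers": 0},{"dp": [-0.2,0,0],"turn": [0,0,0],"fingers": 0}]'

```text
clock: 17.0
eef_pos: [518.6, 141.5, 85.3]
tcp_rot: [-3.142, -0.0, 1.497]
contact_force: [0.3, 1.5, -0.7]
opening: 1.0
grasp_force: 0.5
```

Request:
play_rows --rows '[{"dp": [-0.2,0,0],"turn": [0,0,0],"fingers": 0},{"dp": [-0.2,0,0],"turn": [0,0,0],"fingers": 0},{"dp": [-0.2,0,0],"turn": [0,0,0],"fingers": 0},{"dp": [-0.2,0,0],"turn": [0,0,0],"fingers": 0},{"dp": [-0.2,0,0],"turn": [0,0,0],"fingers": 0}]'

```text
clock: 17.42
eef_pos: [515.7, 101.7, 85.3]
tcp_rot: [3.142, -0.0, 1.497]
contact_force: [-0.6, 1.3, 1.1]
opening: 1.005
grasp_force: 0.9
```

Request:
play_rows --rows '[{"dp": [-0.2,0,0],"turn": [0,0,0],"fingers": 0},{"dp": [-0.2,0,0],"turn": [0,0,0],"fingers": 0},{"dp": [-0.2,0,0],"turn": [0,0,0],"fingers": 0},{"dp": [-0.2,0,0],"turn": [0,0,0],"fingers": 0},{"dp": [-0.2,0,0],"turn": [0,0,0],"fingers": 0}]'

```text
clock: 17.83
eef_pos: [512.7, 61.8, 85.3]
tcp_rot: [-3.142, 0.0, 1.498]
contact_force: [0.2, 1.5, 0.5]
opening: 0.998
grasp_force: 0.5
```

```bash
python3 -c "
from legs import *
legs('wrist');legs('side');legs('scene')" | grep -v 'rig ctr \[ *-\?[0-9]*\.. *-[0-9][0-9][0-9]'
```

```text
area 7683.0 px [284. 362.] rig ctr [  4.6 114.4] x [-45.  54.  57. -48.] y [128. 129. 101. 100.]
area 312.5 px [107. 409.] rig ctr [-81.  87.] x [-85. -75. -77. -87.] y [93. 93. 81. 81.]
tcp [512.5  60.8  85.2] rig [  5.4 148.5] yaw [-3.141e+00  1.000e-03  1.497e+00] F [ 0.2 -1.1 -0.2] t 17.8833
area 504.0 px [238. 361.] rig ctr [ -8.9 477.7] x [  96.  102. -116. -118.] y [490. 462. 466. 493.]
area 211.0 px [270. 260.] rig ctr [ 12.5 116.9] x [ 51.  57. -27. -31.] y [135.  93.  99. 140.]
area 184.0 px [302. 252.] rig ctr [-68.5  63.1] x [-37. -81. -99. -57.] y [ 28.  16.  99. 110.]
tcp [512.6  61.4  85.2] rig [  5.4 149.2] yaw [-3.141  0.     1.497] F [ 0.9  0.3 -0.3] t 17.9333
area 1284.0 px [318. 179.] rig ctr [ 1.1 84.8] x [ -87. -129.   95.  125.] y [ 32. 144. 133.  30.]
area 1263.0 px [535. 175.] rig ctr [328.5 645.7] x [297. 225. 365. 427.] y [545. 663. 747. 628.]
area 1045.0 px [374.  18.] rig ctr [-691.6  854.8] x [-608. -907. -764. -487.] y [ 670.  936. 1043.  770.]
area 623.0 px [188.  17.] rig ctr [-1126.8   171.6] x [-1208. -1234. -1042. -1024.] y [ 95. 299. 241.  51.]
area 193.0 px [157.  27.] rig ctr [-1114.1    21.3] x [-1209. -1205. -1019. -1024.] y [ 25.  70.  17. -26.]
tcp [512.7  61.9  85.3] rig [  5.5 149.7] yaw [-3.141  0.     1.497] F [-0.1 -0.2 -0.8] t 17.9833
```

Request:
play_rows --rows '[{"dp": [-0.2,0,0],"turn": [0,0,0],"fingers": 0},{"dp": [-0.2,0,0],"turn": [0,0,0],"fingers": 0},{"dp": [-0.2,0,0],"turn": [0,0,0],"fingers": 0},{"dp": [-0.2,0,0],"turn": [0,0,0],"fingers": 0},{"dp": [-0.2,0,0],"turn": [0,0,0],"fingers": 0}]'

```text
clock: 18.4
eef_pos: [509.8, 21.9, 85.3]
tcp_rot: [3.142, 0.0, 1.498]
contact_force: [-0.1, 1.4, 0.2]
opening: 1.003
grasp_force: 0.4
```

Request:
play_rows --rows '[{"dp": [-0.2,0,0],"turn": [0,0,0],"fingers": 0},{"dp": [-0.2,0,0],"turn": [0,0,0],"fingers": 0},{"dp": [-0.2,0,0],"turn": [0,0,0],"fingers": 0},{"dp": [-0.2,0,0],"turn": [0,0,0],"fingers": 0},{"dp": [-0.2,0,0],"turn": [0,0,0],"fingers": 0}]'

```text
clock: 18.82
eef_pos: [506.9, -18.1, 85.3]
tcp_rot: [-3.142, -0.0, 1.497]
contact_force: [-0.2, 0.5, 1.2]
opening: 1.001
grasp_force: 0.8
```

Request:
play_rows --rows '[{"dp": [-0.2,0,0],"turn": [0,0,0],"fingers": 0},{"dp": [-0.2,0,0],"turn": [0,0,0],"fingers": 0},{"dp": [-0.15,0,0],"turn": [0,0,0],"fingers": 0},{"dp": [-0.1,0,0],"turn": [0,0,0],"fingers": 0},{"dp": [-0.1,0,0],"turn": [0,0,0],"fingers": 0}]'

```text
clock: 19.23
eef_pos: [504.7, -47.7, 85.2]
tcp_rot: [-3.141, 0.0, 1.497]
contact_force: [-0.3, -0.5, 0.3]
opening: 0.999
grasp_force: 0.0
```

Request:
play_rows --rows '[{"dp": [-0.05,0,0],"turn": [0,0,0],"fingers": 0},{"dp": [-0.05,0,0],"turn": [0,0,0],"fingers": 0},{"dp": [-0.05,0,0],"turn": [0,0,0],"fingers": 0}]'

```text
clock: 19.48
eef_pos: [504.3, -53.2, 85.3]
tcp_rot: [-3.142, -0.0, 1.498]
contact_force: [-0.3, 0.2, -0.6]
opening: 0.997
grasp_force: 0.0
```

```bash
python3 -c "
from legs import *
legs('wrist');legs('scene')" | grep -v 'rig ctr \[ *-\?[0-9]*\.. *-\?[0-9][0-9][0-9]'
```

```text
area 12169.0 px [284. 353.] rig ctr [4.7 3.8] x [-44.  53.  58. -48.] y [ 23.  24. -16. -17.]
area 370.0 px [473. 326.] rig ctr [88.3 18.7] x [78. 82. 98. 95.] y [23. 29. 14.  8.]
area 340.0 px [108. 408.] rig ctr [-80.3 -27.6] x [-85. -74. -76. -87.] y [-21. -21. -35. -35.]
tcp [504.3 -53.4  85.3] rig [ 5.4 34.1] yaw [-3.142  0.     1.498] F [-0.6  0.5 -0.3] t 19.5333
area 1386.5 px [286. 193.] rig ctr [  1.8 -27.5] x [ -86. -126.   95.  124.] y [-82.  27.  22. -78.]
area 191.5 px [157.  27.] rig ctr [-1114.4    20.9] x [-1210. -1204. -1018. -1025.] y [ 26.  70.  14. -27.]
tcp [504.3 -53.2  85.3] rig [ 5.4 34.3] yaw [-3.142  0.     1.498] F [-0.3 -0.6  0.6] t 19.5833
```

Request:
play_rows --rows '[{"dp": [-0.06,0,0],"turn": [0,0,0],"fingers": 0},{"dp": [-0.06,0,0],"turn": [0,0,0],"fingers": 0},{"dp": [-0.06,0,0],"turn": [0,0,0],"fingers": 0}]'

```text
clock: 19.83
eef_pos: [503.8, -60.4, 85.3]
tcp_rot: [3.142, -0.0, 1.498]
contact_force: [0.1, 0.4, -0.1]
opening: 0.997
grasp_force: 0.0
```

Request:
play_rows --rows '[{"dp": [-0.04,0,0],"turn": [0,0,0],"fingers": 0},{"dp": [-0.04,0,0],"turn": [0,0,0],"fingers": 0},{"dp": [0,0,0],"turn": [0,0,0],"fingers": 0}]'

```text
clock: 20.08
eef_pos: [503.6, -63.8, 85.3]
tcp_rot: [3.142, 0.0, 1.497]
contact_force: [0.9, -0.3, -0.4]
opening: 0.999
grasp_force: 0.0
```

```bash
python3 -c "
from legs import *
legs('wrist');legs('scene')" | grep -v 'rig ctr \[ *-\?[0-9]*\.. *-\?[0-9][0-9][0-9]'
```

```text
area 12873.0 px [284. 352.] rig ctr [ 4.4 -6.2] x [-45.  53.  58. -49.] y [ 14.  15. -27. -27.]
area 567.0 px [471. 324.] rig ctr [87.1  9.4] x [ 74.  78. 100.  97.] y [14. 22.  5. -3.]
area 378.0 px [108. 408.] rig ctr [-80.8 -38. ] x [-88. -86. -74. -76.] y [-45. -31. -31. -45.]
tcp [503.5 -63.7  85.3] rig [ 5.3 23.8] yaw [-3.142  0.     1.497] F [0.6 0.7 0.1] t 20.1333
area 1367.5 px [283. 194.] rig ctr [  0.6 -35.5] x [ -88. -127.   95.  122.] y [-88.  18.  13. -84.]
area 180.0 px [157.  27.] rig ctr [-1114.4    20.9] x [-1210. -1204. -1018. -1025.] y [ 26.  70.  14. -27.]
tcp [503.5 -63.6  85.3] rig [ 5.3 23.9] yaw [3.142 0.    1.497] F [-0.6 -0.1  0.6] t 20.1833
```

Request:
play_rows --rows '[{"dp": [-0.03,0,0],"turn": [0,0,0],"fingers": 0},{"dp": [-0.03,0,0],"turn": [0,0,0],"fingers": 0},{"dp": [-0.03,0,0],"turn": [0,0,0],"fingers": 0}]'

```text
clock: 20.43
eef_pos: [503.3, -67.1, 85.3]
tcp_rot: [3.142, -0.0, 1.498]
contact_force: [0.3, 0.5, -0.2]
opening: 1.0
grasp_force: 0.1
```

Request:
play_rows --rows '[{"dp": [-0.03,0,0],"turn": [0,0,0],"fingers": 0},{"dp": [0,0,0],"turn": [0,0,0],"fingers": 0}]'

```text
clock: 20.6
eef_pos: [503.2, -68.5, 85.3]
tcp_rot: [3.142, 0.0, 1.497]
contact_force: [0.1, -0.6, -0.0]
opening: 0.997
grasp_force: 0.0
```

Request:
play_rows --rows '[{"dp": [-0.04,0,0],"turn": [0,0,0],"fingers": 0},{"dp": [0,0,0],"turn": [0,0,0],"fingers": 0}]'

```text
clock: 20.77
eef_pos: [503.4, -69.7, 85.3]
tcp_rot: [3.141, -0.001, 1.497]
contact_force: [1.1, 2.4, -0.4]
opening: 1.005
grasp_force: 1.3
```

Request:
play_rows --rows '[{"dp": [-0.04,0,0],"turn": [0,0,0],"fingers": 0},{"dp": [0,0,0],"turn": [0,0,0],"fingers": 0}]'

```text
clock: 20.93
eef_pos: [503.5, -70.1, 85.4]
tcp_rot: [3.141, -0.003, 1.496]
contact_force: [3.6, 12.3, 0.6]
opening: 0.997
grasp_force: 6.1
```

```bash
python3 -c "
from legs import *
f=legs('wrist');S=legs('scene','s10.png')
a=cv2.resize(cv2.cvtColor(S['pixels'],cv2.COLOR_RGB2BGR)[130:260,210:380],(520,400),interpolation=3);b=cv2.resize(cv2.cvtColor(f['pixels'],cv2.COLOR_RGB2BGR)[200:],(280,110));b=cv2.copyMakeBorder(b,0,290,0,0,0);cv2.imwrite('pics/c10.png',cv2.hconcat([a,b]))
" | grep -v 'rig ctr \[ *-\?[0-9]*\.. *-\?[0-9][0-9][0-9]'
```

```text
area 13243.5 px [283. 350.] rig ctr [  4.7 -11.6] x [-44.  54.  58. -48.] y [  9.  10. -32. -33.]
area 665.5 px [470. 322.] rig ctr [87.1  3.6] x [ 73.  77. 101.  97.] y [  8.  17.  -1. -10.]
area 409.5 px [108. 408.] rig ctr [-80.4 -44. ] x [-85. -73. -75. -88.] y [-37. -37. -51. -51.]
tcp [503.4 -70.1  85.3] rig [ 5.7 17.4] yaw [ 3.141e+00 -2.000e-03  1.496e+00] F [ 3.6 11.3 -0.9] t 20.9833
area 1304.5 px [283. 195.] rig ctr [  0.7 -37.9] x [ -91. -125.   97.  121.] y [-86.  16.   6. -87.]
area 183.5 px [157.  27.] rig ctr [-1114.4    20.9] x [-1210. -1204. -1018. -1025.] y [ 26.  70.  14. -27.]
tcp [503.4 -70.1  85.3] rig [ 5.7 17.4] yaw [ 3.141e+00 -2.000e-03  1.496e+00] F [ 2.4 12.  -1.2] t 21.0333
```

View pics/c10.png

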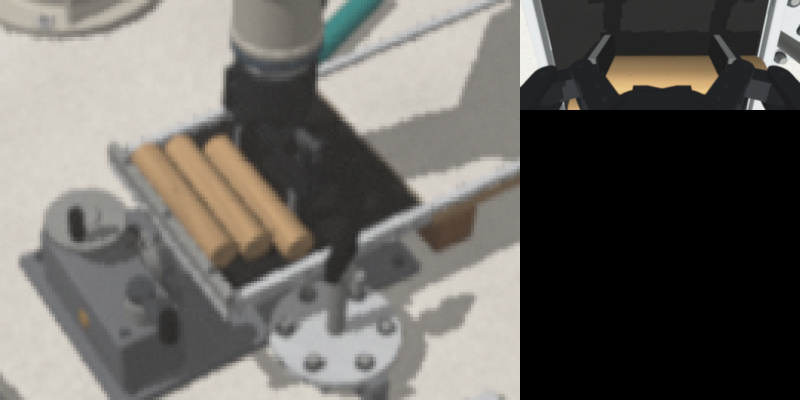

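Legs lie as three parallel cylinders against the fence (crop (185,200),(215,195),(258,195)), 12 N felt on pushing: closed up. Retreat and go over the handwheel.

Request:
play_rows --rows '[{"dp": [0.05,0,0],"turn": [0,0,0],"fingers": 0},{"dp": [0.1,0,0],"turn": [0,0,0],"fingers": 0},{"dp": [0.3,0,0],"turn": [0,0,0],"fingers": 0},{"dp": [0,0,-0.6],"turn": [0,0,0],"fingers": 0},{"dp": [0,0,-1],"turn": [0,0,0],"fingers": 0}]'

```text
clock: 21.45
eef_pos: [501.3, -52.3, 146.6]
tcp_rot: [-3.134, -0.0, 1.498]
contact_force: [0.0, 0.1, 0.1]
opening: 1.0
grasp_force: 0.0
```

Request:
play_rows --rows '[{"dp": [0,0,-1],"turn": [0,0,0],"fingers": 0},{"dp": [0,0,-1],"turn": [0,0,0],"fingers": 0},{"dp": [0,0,-0.8],"turn": [0,0,0],"fingers": 0.3},{"dp": [-0.7,-0.05,0],"turn": [0,0,0],"fingers": 0.3},{"dp": [-0.9,-0.08,0],"turn": [0,0,0],"fingers": 0.3}]'

```text
clock: 21.87
eef_pos: [496.1, -115.8, 264.0]
tcp_rot: [3.136, 0.0, 1.501]
contact_force: [1.4, -0.2, -0.5]
opening: 0.698
grasp_force: 0.0
```

Request:
play_rows --rows '[{"dp": [-0.9,-0.08,0],"turn": [0,0,0],"fingers": 0.4},{"dp": [-0.9,-0.08,0],"turn": [0,0,0],"fingers": 0.4},{"dp": [-0.9,-0.08,0],"turn": [0,0,0],"fingers": 0.4},{"dp": [-0.9,-0.06,0],"turn": [0,0,0],"fingers": 0.4},{"dp": [-0.22,0,0],"turn": [0,0,0],"fingers": 0.4}]'

```text
clock: 22.28
eef_pos: [470.6, -272.1, 261.3]
tcp_rot: [-3.142, 0.002, 1.496]
contact_force: [-0.2, 0.3, 0.1]
opening: 0.596
grasp_force: 0.0
```

Request:
play_rows --rows '[{"dp": [0,0,0],"turn": [0,0,0],"fingers": 0.4},{"dp": [0,0,0],"turn": [0,0,0],"fingers": 0.4},{"dp": [0,0,0],"turn": [0,0,0],"fingers": 0.4},{"dp": [0,0,0],"turn": [0,0,0],"fingers": 0.4}]'

```text
clock: 22.62
eef_pos: [471.5, -267.0, 261.2]
tcp_rot: [-3.141, -0.0, 1.499]
contact_force: [-0.2, -0.3, 0.2]
opening: 0.601
grasp_force: 0.0
```

Run:
```python
from legs import *
f=legs('wrist','w11.png')
g=cv2.cvtColor(f['pixels'],cv2.COLOR_RGB2GRAY)
for q in ([472.7,-268.5,158],[452.6,-247,121],[611,-263,148],[556,-258,115]): print(q,proj(f,q))
m=(g<48).astype('uint8');n,l,st,ce=cv2.connectedComponentsWithStats(m)
for i in range(1,n):
    if st[i,4]>60: print(st[i],ce[i].round(1),onz(f,*ce[i],145).round(1))
e=[c for c in cv2.HoughCircles(cv2.medianBlur(g,3),cv2.HOUGH_GRADIENT,1.5,20,param1=80,param2=40,minRadius=30,maxRadius=70)[0][:5]];print(e)
```

```text
area 7612.0 px [296.  29.] rig ctr [ -2.6 -42.2] x [-83. -80.  75.  78.] y [-57. -26. -28. -58.]
area 6840.5 px [286.  72.] rig ctr [-10.7 -74.7] x [-91. -88.  67.  69.] y [-89. -59. -60. -91.]
area 551.0 px [536. 215.] rig ctr [ 229.8 -201.6] x [204. 249. 256. 210.] y [-198. -190. -205. -213.]
area 319.5 px [394.   4.] rig ctr [ 75.4 -24.1] x [55. 95. 96. 56.] y [-21. -21. -27. -27.]
area 281.5 px [319.   3.] rig ctr [ 15.3 -23.4] x [-10.  40.  40. -10.] y [-21. -21. -25. -25.]
tcp [ 471.5 -267.1  261.3] rig [ -12.  -181.4] yaw [-3.141 -0.     1.499] F [-0.9  0.  -1.3] t 22.6667
[472.7, -268.5, 158] [286.5060003  212.26268249]
[452.6, -247, 121] [261.89486647 178.23701575]
[611, -263, 148] [456.44568993 190.43764501]
[556, -258, 115] [377.09480942 180.80077811]
[ 179    0   51   91 1546] [193.   33.3] [ 415.2 -134.3  145. ]
[ 376   10   38   82 1926] [396.9  54.3] [ 560.7 -158.5  145. ]
[267 128  13  10  66] [273.  133.6] [ 466.5 -207.9  145. ]
[365 167  17  18  76] [370.7 173.1] [ 542.5 -244.4  145. ]
[434 177  31  24 498] [449.  188.4] [ 606.4 -261.6  145. ]
[278 195  15  23 293] [284.8 206.4] [ 471.4 -267.4  145. ]
[ 450  211   84   49 3189] [491.6 234.8] [ 645.9 -305.2  145. ]
[    0   260   560   160 43958] [276.  365.6] [ 451.2 -429.2  145. ]
[312 295   9  12  80] [315.7 300.4] [ 493.3 -358.6  145. ]
[319 319  15   9  99] [326.3 322.8] [ 502.2 -383.5  145. ]
[array([258.75, 179.25,  44.25], dtype=float32), array([312.75, 303.75,  57.6 ], dtype=float32), array([335.25, 311.25,  39.45], dtype=float32), array([326.25, 144.75,  34.5 ], dtype=float32)]
```

Request:
play_rows --rows '[{"dp": [0,0,0.8],"turn": [0,0,0],"fingers": 0.4},{"dp": [0,0,0.9],"turn": [0,0,0],"fingers": 0.4},{"dp": [0,0,0.9],"turn": [0,0,0],"fingers": 0.4},{"dp": [0,0,0.6],"turn": [0,0,0],"fingers": 0.4},{"dp": [0,0,0.1],"turn": [0,0,0],"fingers": 0.4}]'

```text
clock: 23.08
eef_pos: [469.0, -266.0, 125.3]
tcp_rot: [-3.135, -0.003, 1.499]
contact_force: [-1.3, 1.0, -0.4]
opening: 0.599
grasp_force: 0.0
```

Request:
play_rows --rows '[{"dp": [0,0,0],"turn": [0,0,0],"fingers": 0.4},{"dp": [0,0,0],"turn": [0,0,0],"fingers": 1},{"dp": [0,0,0],"turn": [0,0,0],"fingers": 1},{"dp": [0,0,0],"turn": [0,0,0],"fingers": 1},{"dp": [0,0,0],"turn": [0,0,0],"fingers": 1}]' --force 35

```text
clock: 23.5
eef_pos: [472.3, -268.9, 131.2]
tcp_rot: [3.139, 0.001, 1.498]
contact_force: [-0.7, 0.8, 6.4]
opening: 0.157
grasp_force: 34.0
```

Run:
```python
from legs import *
s=r.sense();t=s['eef_pos'];print(t,s['tcp_rot'],s['contact_force'],s['opening'],s['grasp_force'])
R=np.array([[.0715,.9974],[.9974,-.0715]])
for hub in ([451,-247.5],):
    v=t[:2]-hub;a0=np.arctan2(v[1],v[0]);print(np.linalg.norm(v),np.degrees(a0))
```

```text
[ 472.31388357 -268.94405242  131.19911503] [3.13887069e+00 1.19527555e-03 1.49753869e+00] [-0.69555608  0.83284627  6.43608066] 0.15711877529977242 34.019326879642904
30.23456659240342 -45.174426151814764
```

Request:
play_rows --rows '[{"dp": [-0.203,-0.3,0],"turn": [0,0,0],"fingers": 1},{"dp": [-0.025,-0.361,0],"turn": [0,0,0],"fingers": 1},{"dp": [0.159,-0.326,0],"turn": [0,0,0],"fingers": 1},{"dp": [0,0,0],"turn": [0,0,0],"fingers": 1}]'

```text
clock: 23.83
eef_pos: [432.1, -267.5, 131.2]
tcp_rot: [3.137, -0.001, 1.496]
contact_force: [3.1, 5.2, 2.9]
opening: 0.155
grasp_force: 34.9
```

Request:
play_rows --rows '[{"dp": [0.3,-0.203,0],"turn": [0,0,0],"fingers": 1},{"dp": [0.361,-0.025,0],"turn": [0,0,0],"fingers": 1},{"dp": [0.326,0.159,0],"turn": [0,0,0],"fingers": 1},{"dp": [0,0,0],"turn": [0,0,0],"fingers": 1}]'

```text
clock: 24.17
eef_pos: [433.6, -228.3, 131.1]
tcp_rot: [3.137, 0.001, 1.498]
contact_force: [-0.2, 2.0, 10.5]
opening: 0.155
grasp_force: 36.5
```

Request:
play_rows --rows '[{"dp": [0.203,0.3,0],"turn": [0,0,0],"fingers": 1},{"dp": [0.025,0.361,0],"turn": [0,0,0],"fingers": 1},{"dp": [-0.159,0.326,0],"turn": [0,0,0],"fingers": 1},{"dp": [-0.3,0.203,0],"turn": [0,0,0],"fingers": 1}]'

```text
clock: 24.5
eef_pos: [480.4, -241.5, 131.1]
tcp_rot: [3.139, 0.001, 1.499]
contact_force: [-10.4, -0.9, 10.0]
opening: 0.156
grasp_force: 36.7
```

Request:
play_rows --rows '[{"dp": [-0.361,0.025,0],"turn": [0,0,0],"fingers": 1},{"dp": [-0.326,-0.159,0],"turn": [0,0,0],"fingers": 1},{"dp": [0,0,0],"turn": [0,0,0],"fingers": 1}]'

```text
clock: 24.75
eef_pos: [470.7, -270.4, 131.1]
tcp_rot: [3.141, 0.001, 1.497]
contact_force: [-3.1, 2.1, 12.5]
opening: 0.155
grasp_force: 36.7
```

```bash
python3 -c "
from legs import *
f=legs('wrist');s=r.sense();print(s['opening'],s['grasp_force'],s['contact_force'])" | grep -v '\[ [12][0-9][0-9]'
```

```text
area 18311.5 px [291.  32.] rig ctr [ -9.8 -75.4] x [-91.  71.  75. -95.] y [-62. -62. -89. -89.]
tcp [ 471.1 -270.1  131.1] rig [ -12.3 -184.4] yaw [3.140e+00 1.000e-03 1.496e+00] F [-1.9  0.6 12. ] t 24.8
0.15746048423352252 36.71442723716609 [-1.8689842   0.60122133 12.01736482]
```

Request:
play_rows --rows '[{"dp": [-0.203,-0.3,-0.03],"turn": [0,0,0],"fingers": 1},{"dp": [-0.025,-0.361,0],"turn": [0,0,0],"fingers": 1},{"dp": [0.159,-0.326,0],"turn": [0,0,0],"fingers": 1},{"dp": [0.3,-0.203,0],"turn": [0,0,0],"fingers": 1}]'

```text
clock: 25.13
eef_pos: [425.5, -256.4, 131.4]
tcp_rot: [3.137, -0.0, 1.495]
contact_force: [20.9, 5.4, -8.7]
opening: 0.155
grasp_force: 35.0
```

Request:
play_rows --rows '[{"dp": [0.361,-0.025,0],"turn": [0,0,0],"fingers": 1},{"dp": [0.326,0.159,0],"turn": [0,0,0],"fingers": 1},{"dp": [0.203,0.3,0],"turn": [0,0,0],"fingers": 1},{"dp": [0.025,0.361,0],"turn": [0,0,0],"fingers": 1}]'

```text
clock: 25.47
eef_pos: [458.4, -220.9, 131.2]
tcp_rot: [-3.141, -0.0, 1.498]
contact_force: [-3.7, -6.0, 3.3]
opening: 0.155
grasp_force: 36.6
```

Request:
play_rows --rows '[{"dp": [-0.159,0.326,0],"turn": [0,0,0],"fingers": 1},{"dp": [-0.3,0.203,0],"turn": [0,0,0],"fingers": 1},{"dp": [-0.361,0.025,0],"turn": [0,0,0],"fingers": 1},{"dp": [-0.326,-0.159,0],"turn": [0,0,0],"fingers": 1}]'

```text
clock: 25.8
eef_pos: [472.1, -269.5, 131.1]
tcp_rot: [3.141, -0.0, 1.498]
contact_force: [-5.9, 9.3, 10.8]
opening: 0.158
grasp_force: 37.4
```

Request:
play_rows --rows '[{"dp": [-0.203,-0.3,0],"turn": [0,0,0],"fingers": 1},{"dp": [-0.025,-0.361,0],"turn": [0,0,0],"fingers": 1},{"dp": [0.159,-0.326,0],"turn": [0,0,0],"fingers": 1},{"dp": [0.3,-0.203,0],"turn": [0,0,0],"fingers": 1}]'

```text
clock: 26.13
eef_pos: [425.6, -256.7, 131.3]
tcp_rot: [3.136, -0.0, 1.495]
contact_force: [20.7, 5.2, -6.6]
opening: 0.158
grasp_force: 35.9
```

Request:
play_rows --rows '[{"dp": [0.361,-0.025,0],"turn": [0,0,0],"fingers": 1},{"dp": [0.326,0.159,0],"turn": [0,0,0],"fingers": 1},{"dp": [0.203,0.3,0],"turn": [0,0,0],"fingers": 1},{"dp": [0.025,0.361,0],"turn": [0,0,0],"fingers": 1}]'

```text
clock: 26.47
eef_pos: [458.3, -220.9, 131.2]
tcp_rot: [-3.14, -0.001, 1.497]
contact_force: [-3.2, -3.0, 7.4]
opening: 0.157
grasp_force: 37.3
```

Request:
play_rows --rows '[{"dp": [-0.159,0.326,0],"turn": [0,0,0],"fingers": 1},{"dp": [-0.3,0.203,0],"turn": [0,0,0],"fingers": 1},{"dp": [-0.361,0.025,0],"turn": [0,0,0],"fingers": 1},{"dp": [-0.326,-0.159,0],"turn": [0,0,0],"fingers": 1}]'

```text
clock: 26.8
eef_pos: [472.1, -269.6, 131.1]
tcp_rot: [3.142, -0.0, 1.498]
contact_force: [-7.2, 10.4, 12.4]
opening: 0.157
grasp_force: 38.0
```

Request:
play_rows --rows '[{"dp": [0,0,0],"turn": [0,0,0],"fingers": 1},{"dp": [0,0,0],"turn": [0,0,0],"fingers": 1}]'

```text
clock: 26.97
eef_pos: [470.8, -270.3, 131.2]
tcp_rot: [-3.142, 0.001, 1.496]
contact_force: [-0.7, -0.4, 6.5]
opening: 0.158
grasp_force: 37.3
```

Request:
play_rows --rows '[{"dp": [-0.203,-0.3,0],"turn": [0,0,0],"fingers": 1},{"dp": [-0.025,-0.361,0],"turn": [0,0,0],"fingers": 1},{"dp": [0.159,-0.326,0],"turn": [0,0,0],"fingers": 1},{"dp": [0.3,-0.203,0],"turn": [0,0,0],"fingers": 1}]'

```text
clock: 27.3
eef_pos: [425.6, -256.8, 131.3]
tcp_rot: [3.137, -0.0, 1.495]
contact_force: [20.7, 5.6, -4.7]
opening: 0.158
grasp_force: 36.3
```

Request:
play_rows --rows '[{"dp": [0.361,-0.025,0],"turn": [0,0,0],"fingers": 1},{"dp": [0.326,0.159,0],"turn": [0,0,0],"fingers": 1},{"dp": [0.203,0.3,0],"turn": [0,0,0],"fingers": 1},{"dp": [0.025,0.361,0],"turn": [0,0,0],"fingers": 1}]'

```text
clock: 27.63
eef_pos: [458.4, -220.9, 131.1]
tcp_rot: [-3.14, -0.001, 1.497]
contact_force: [-2.7, -4.3, 9.1]
opening: 0.153
grasp_force: 37.6
```

Request:
play_rows --rows '[{"dp": [-0.159,0.326,0],"turn": [0,0,0],"fingers": 1},{"dp": [-0.3,0.203,0],"turn": [0,0,0],"fingers": 1},{"dp": [-0.361,0.025,0],"turn": [0,0,0],"fingers": 1},{"dp": [-0.326,-0.159,0],"turn": [0,0,0],"fingers": 1}]'

```text
clock: 27.97
eef_pos: [472.2, -269.5, 131.0]
tcp_rot: [-3.141, -0.0, 1.498]
contact_force: [-7.3, 11.2, 13.9]
opening: 0.157
grasp_force: 38.2
```

Request:
play_rows --rows '[{"dp": [-0.203,-0.3,0],"turn": [0,0,0],"fingers": 1},{"dp": [-0.025,-0.361,0],"turn": [0,0,0],"fingers": 1},{"dp": [0.159,-0.326,0],"turn": [0,0,0],"fingers": 1},{"dp": [0.3,-0.203,0],"turn": [0,0,0],"fingers": 1}]'

```text
clock: 28.3
eef_pos: [425.7, -256.9, 131.3]
tcp_rot: [3.137, -0.0, 1.495]
contact_force: [18.3, 4.5, -1.7]
opening: 0.16
grasp_force: 36.6
```

Request:
play_rows --rows '[{"dp": [0.361,-0.025,0],"turn": [0,0,0],"fingers": 1},{"dp": [0.326,0.159,0],"turn": [0,0,0],"fingers": 1},{"dp": [0.203,0.3,0],"turn": [0,0,0],"fingers": 1},{"dp": [0.025,0.361,0],"turn": [0,0,0],"fingers": 1}]'

```text
clock: 28.63
eef_pos: [458.7, -221.0, 131.1]
tcp_rot: [-3.14, -0.001, 1.497]
contact_force: [-3.6, -5.2, 9.3]
opening: 0.155
grasp_force: 37.6
```

Request:
play_rows --rows '[{"dp": [-0.159,0.326,0],"turn": [0,0,0],"fingers": 1},{"dp": [-0.3,0.203,0],"turn": [0,0,0],"fingers": 1},{"dp": [-0.361,0.025,0],"turn": [0,0,0],"fingers": 1},{"dp": [-0.326,-0.159,0],"turn": [0,0,0],"fingers": 1}]'

```text
clock: 28.97
eef_pos: [472.4, -269.3, 131.0]
tcp_rot: [-3.141, -0.001, 1.498]
contact_force: [-7.7, 10.8, 14.2]
opening: 0.156
grasp_force: 38.4
```

Request:
play_rows --rows '[{"dp": [0,0,0],"turn": [0,0,0],"fingers": 1},{"dp": [0,0,0],"turn": [0,0,0],"fingers": 1},{"dp": [0,0,0],"turn": [0,0,0],"fingers": 1}]'

```text
clock: 29.22
eef_pos: [471.4, -269.8, 131.1]
tcp_rot: [-3.141, 0.0, 1.497]
contact_force: [-2.0, -0.3, 9.2]
opening: 0.157
grasp_force: 37.7
```

Request:
play_rows --rows '[{"dp": [0,0,0],"turn": [0,0,0],"fingers": 0.6},{"dp": [0,0,0],"turn": [0,0,0],"fingers": 0.5},{"dp": [0,0,0],"turn": [0,0,0],"fingers": 0.4},{"dp": [0,0,-0.6],"turn": [0,0,0],"fingers": 0.4},{"dp": [0,0,-0.9],"turn": [0,0,0],"fingers": 0.4}]'

```text
clock: 29.63
eef_pos: [468.9, -267.2, 187.7]
tcp_rot: [-3.134, -0.003, 1.498]
contact_force: [0.1, -0.5, 1.3]
opening: 0.599
grasp_force: 0.0
```

Request:
play_rows --rows '[{"dp": [0,0,-0.9],"turn": [0,0,0],"fingers": 0.4},{"dp": [0,0,-0.8],"turn": [0,0,0],"fingers": 0.4},{"dp": [0.1,0.8,0],"turn": [0,0,0],"fingers": 0.4},{"dp": [0.1,0.9,0],"turn": [0,0,0],"fingers": 0.4},{"dp": [0.12,0.9,0],"turn": [0,0,0],"fingers": 0.4}]'

```text
clock: 30.05
eef_pos: [577.0, -263.7, 259.5]
tcp_rot: [3.14, 0.001, 1.497]
contact_force: [0.7, -0.7, -0.5]
opening: 0.605
grasp_force: 0.0
```

Request:
play_rows --rows '[{"dp": [0.12,0.79,0],"turn": [0,0,0],"fingers": 0.4},{"dp": [0,0,0],"turn": [0,0,0],"fingers": 0.4},{"dp": [0,0,0],"turn": [0,0,0],"fingers": 0.4},{"dp": [0,0,0],"turn": [0,0,0],"fingers": 0.4},{"dp": [0,0,0],"turn": [0,0,0],"fingers": 0.4}]'

```text
clock: 30.47
eef_pos: [606.7, -260.9, 258.1]
tcp_rot: [-3.14, -0.0, 1.497]
contact_force: [-0.0, -0.5, -0.6]
opening: 0.598
grasp_force: 0.0
```

Run:
```python
from legs import *
f=legs('wrist','w12.png')
g=cv2.cvtColor(f['pixels'],cv2.COLOR_RGB2GRAY)
for q in ([472,-269,158],[610,-263,148],[556,-258,115]): print(q,proj(f,q))
m=(g<48).astype('uint8');n,l,st,ce=cv2.connectedComponentsWithStats(m)
for i in range(1,n):
    if st[i,4]>100 and 100<ce[i][1]<260: print(st[i],ce[i].round(1),onz(f,*ce[i],140).round(1))
S=shot('scene','s12.png');h=cv2.cvtColor(S['pixels'],cv2.COLOR_RGB2HSV)
t=np.radians(15)
def tab(x,y,z,t): # table frame (z rel. top) -> world, hinge 20 below
    X=x*np.cos(t)+(z+20)*np.sin(t);Z=70-x*np.sin(t)+(z+20)*np.cos(t);return [*fwd(X,y),Z]
for t in (0,.262):
    for q in ((108,-90,8),(108,130,8),(-108,-90,8)): print(t,q,proj(S,tab(*q,t)).round(1),proj(f,tab(*q,t)).round(1))
a=cv2.resize(cv2.cvtColor(S['pixels'],cv2.COLOR_RGB2BGR)[130:280,210:390],(480,400),interpolation=3);b=cv2.resize(cv2.imread('pics/w12.png'),(320,240));b=cv2.copyMakeBorder(b,0,160,0,0,0);cv2.imwrite('pics/c12.png',cv2.hconcat([a,b]))
```

```text
area 7949.5 px [134.  50.] rig ctr [ -1.4 -42.5] x [-91. -82.  86.  82.] y [-53. -22. -31. -63.]
area 7314.5 px [130.  91.] rig ctr [ -9.9 -73.8] x [-99. -91.  77.  75.] y [-89. -57. -59. -91.]
area 5467.5 px [160.  18.] rig ctr [ 21.7 -18.9] x [-57. 104. 103. -63.] y [ -6.  -6. -32. -31.]
area 973.0 px [440. 225.] rig ctr [ 272.  -195.7] x [236. 303. 309. 240.] y [-195. -181. -196. -210.]
tcp [ 606.7 -261.   258.4] rig [ 122.4 -165.7] yaw [-3.141 -0.     1.497] F [-0.4  0.1 -0.2] t 30.5167
[472, -269, 158] [118.14980663 233.02357939]
[610, -263, 148] [289.22465012 210.22965227]
[556, -258, 115] [229.29748882 198.55656731]
[283 195  18  24 346] [291.4 206.6] [ 611.9 -262.4  140. ]
[113 214  30  25 445] [128.1 226.2] [ 471.5 -269.7  140. ]
0 (108, -90, 8) [286.2 226.7] [268.7 110.8]
0 (108, 130, 8) [350.8 196.2] [ 263.6 -223.9]
0 (-108, -90, 8) [248.2 179.5] [ 27.1 111.4]
0.262 (108, -90, 8) [286.8 234.2] [273.8 110.9]
0.262 (108, 130, 8) [350.5 203.7] [ 270.6 -186.9]
0.262 (-108, -90, 8) [249.5 175.1] [ 15.3 111.4]
```

Request:
play_rows --rows '[{"dp": [-0.03,0.127,0],"turn": [0,0,-1],"fingers": 0.4},{"dp": [0,0,0],"turn": [0,0,-1],"fingers": 0.4},{"dp": [0,0,0],"turn": [0,0,-1],"fingers": 0.4},{"dp": [0,0,0],"turn": [0,0,-1],"fingers": 0.4},{"dp": [0,0,0],"turn": [0,0,-1],"fingers": 0.4}]'

```text
clock: 30.98
eef_pos: [612.1, -262.7, 258.9]
tcp_rot: [3.141, 0.0, 2.026]
contact_force: [-0.0, -0.2, -0.5]
opening: 0.595
grasp_force: 0.0
```

Request:
play_rows --rows '[{"dp": [0,0,0],"turn": [0,0,-1],"fingers": 0.4},{"dp": [0,0,0],"turn": [0,0,-1],"fingers": 0.4},{"dp": [0,0,0],"turn": [0,0,-1],"fingers": 0.4},{"dp": [0,0,0],"turn": [0,0,-1],"fingers": 0.4},{"dp": [0,0,0],"turn": [0,0,-1],"fingers": 0.4}]'

```text
clock: 31.4
eef_pos: [612.1, -262.7, 258.9]
tcp_rot: [3.142, 0.0, 2.549]
contact_force: [-0.3, -0.5, 0.3]
opening: 0.602
grasp_force: 0.0
```

Request:
play_rows --rows '[{"dp": [0,0,0],"turn": [0,0,-1],"fingers": 0.4},{"dp": [0,0,0],"turn": [0,0,-1],"fingers": 0.4},{"dp": [0,0,0],"turn": [0,0,-1],"fingers": 0.4},{"dp": [0,0,0],"turn": [0,0,-1],"fingers": 0.4},{"dp": [0,0,0],"turn": [0,0,-0.9],"fingers": 0.4}]'

```text
clock: 31.82
eef_pos: [612.0, -262.7, 258.9]
tcp_rot: [-3.141, 0.0, 3.062]
contact_force: [0.5, 0.6, 0.2]
opening: 0.599
grasp_force: 0.0
```

Request:
play_rows --rows '[{"dp": [0,0,0.9],"turn": [0,0,0],"fingers": 0.4},{"dp": [0,0,0],"turn": [0,0,0],"fingers": 0.4},{"dp": [0,0,0],"turn": [0,0,0],"fingers": 0.4},{"dp": [0,0,0],"turn": [0,0,0],"fingers": 0.4}]'

```text
clock: 32.15
eef_pos: [612.6, -262.6, 223.4]
tcp_rot: [-3.142, 0.0, 3.057]
contact_force: [-0.0, 0.9, 0.5]
opening: 0.602
grasp_force: 0.0
```

Run:
```python
from legs import *
f=shot('wrist','w13.png');s=r.sense();print(s['eef_pos'],s['tcp_rot'],s['qpos'])
g=cv2.cvtColor(f['pixels'],cv2.COLOR_RGB2GRAY)
print(proj(f,[611.7,-262.6,148]),proj(f,[611.7,-262.6,131]))
m=(g<48).astype('uint8');n,l,st,ce=cv2.connectedComponentsWithStats(m)
for i in range(1,n):
    if st[i,4]>100 and 100<ce[i][1]<300: print(st[i],ce[i].round(1),onz(f,*ce[i],140).round(1))
A=cv2.imread('pics/s10.png');B=cv2.imread('pics/s12.png')
for (u,v) in [(287,227),(249,180)]:
    T=A[v-7:v+8,u-9:u+10];W=B[v-19:v+20,u-19:u+20];k=cv2.matchTemplate(W,T,5);print((u,v),k.max(),np.array(cv2.minMaxLoc(k)[3])-[10,12])
```

```text
[ 613.04104324 -262.75710351  223.94001844] [-3.14119213e+00  1.20763235e-03  3.05706096e+00] [-4.07177073e-01  4.23429667e-01  1.54486440e+00  3.31932109e-06
  1.17202627e+00 -1.89344275e+00]
[285.18248931 223.34893279] [285.09783092 215.98722514]
[   0   66   49  123 1684] [ 20.4 134.1] [ 535.3 -436.6  140. ]
[ 61  92  16  25 247] [ 69.3 104.3] [ 519.4 -398.1  140. ]
[ 373  138   71   27 1310] [403.4 153.7] [ 570.6 -177.2  140. ]
[273 204  19  28 462] [282.  217.8] [ 610.  -264.8  140. ]
[ 465  212   88   52 2617] [507.8 236.5] [638.9 -98.  140. ]
(287, 227) 0.8770801 [1 7]
(249, 180) 0.6182037 [  0 -12]
```

Request:
play_rows --rows '[{"dp": [0.03,-0.02,0.7],"turn": [0,0,0],"fingers": 0.4},{"dp": [0,0,0.8],"turn": [0,0,0],"fingers": 0.4},{"dp": [0,0,0.7],"turn": [0,0,0],"fingers": 0.4},{"dp": [0,0,0.25],"turn": [0,0,0],"fingers": 0.4},{"dp": [0,0,0],"turn": [0,0,0],"fingers": 0.4}]'

```text
clock: 32.62
eef_pos: [610.4, -262.7, 122.9]
tcp_rot: [3.14, -0.003, 3.058]
contact_force: [0.6, -0.1, 0.7]
opening: 0.603
grasp_force: 0.0
```

Request:
play_rows --rows '[{"dp": [0,0,0],"turn": [0,0,0],"fingers": 1},{"dp": [0,0,0],"turn": [0,0,0],"fingers": 1},{"dp": [0,0,0],"turn": [0,0,0],"fingers": 1},{"dp": [0,0,0],"turn": [0,0,0],"fingers": 1},{"dp": [0,0,0],"turn": [0,0,0],"fingers": 1}]' --force 40

```text
clock: 33.03
eef_pos: [613.0, -263.7, 126.9]
tcp_rot: [-3.14, 0.004, 3.058]
contact_force: [-0.5, -1.0, 6.8]
opening: 0.184
grasp_force: 39.0
```

Request:
play_rows --rows '[{"dp": [0.008,-0.146,0],"turn": [0,0,1],"fingers": 1},{"dp": [0.008,-0.146,0],"turn": [0,0,1],"fingers": 1},{"dp": [0.008,-0.146,0],"turn": [0,0,1],"fingers": 1},{"dp": [0.008,-0.146,0],"turn": [0,0,1],"fingers": 1}]'

```text
clock: 33.37
eef_pos: [605.4, -285.6, 126.7]
tcp_rot: [3.141, 0.002, 2.634]
contact_force: [-4.4, 2.8, 10.6]
opening: 0.181
grasp_force: 39.4
```

Request:
play_rows --rows '[{"dp": [0.008,-0.146,0],"turn": [0,0,1],"fingers": 1},{"dp": [0.008,-0.146,0],"turn": [0,0,1],"fingers": 1},{"dp": [0.008,-0.146,0],"turn": [0,0,1],"fingers": 1},{"dp": [0.008,-0.146,0],"turn": [0,0,1],"fingers": 1}]'

```text
clock: 33.7
eef_pos: [589.5, -302.5, 126.6]
tcp_rot: [3.141, -0.0, 2.215]
contact_force: [-4.7, 7.9, 12.3]
opening: 0.179
grasp_force: 39.6
```

Request:
play_rows --rows '[{"dp": [0.008,-0.146,0],"turn": [0,0,1],"fingers": 1},{"dp": [0.008,-0.146,0],"turn": [0,0,1],"fingers": 1},{"dp": [0.008,-0.146,0],"turn": [0,0,1],"fingers": 1},{"dp": [0.008,-0.146,0],"turn": [0,0,1],"fingers": 1},{"dp": [0,0,0],"turn": [0,0,0],"fingers": 1}]'

```text
clock: 34.12
eef_pos: [567.8, -311.6, 126.6]
tcp_rot: [3.141, -0.002, 1.794]
contact_force: [-4.9, 8.7, 13.0]
opening: 0.178
grasp_force: 39.7
```

Request:
play_rows --rows '[{"dp": [0,0,0],"turn": [0,0,0],"fingers": 1},{"dp": [0,0,0],"turn": [0,0,0],"fingers": 1}]'

```text
clock: 34.28
eef_pos: [568.2, -311.5, 126.6]
tcp_rot: [3.141, -0.002, 1.801]
contact_force: [-5.5, 8.0, 13.6]
opening: 0.18
grasp_force: 39.8
```

Request:
play_rows --rows '[{"dp": [0,0,0],"turn": [0,0,0],"fingers": 0.7},{"dp": [0,0,0],"turn": [0,0,0],"fingers": 0.5},{"dp": [0,0,0],"turn": [0,0,0],"fingers": 0.4},{"dp": [0,0,-0.6],"turn": [0,0,0],"fingers": 0.4},{"dp": [0,0,-0.9],"turn": [0,0,0],"fingers": 0.4}]'

```text
clock: 34.7
eef_pos: [566.3, -311.7, 181.5]
tcp_rot: [-3.136, -0.005, 1.801]
contact_force: [-0.4, -0.5, -0.0]
opening: 0.603
grasp_force: 0.0
```

Request:
play_rows --rows '[{"dp": [0,0,-0.9],"turn": [0,0,0],"fingers": 0.4},{"dp": [0,0,-0.9],"turn": [0,0,0],"fingers": 0.4},{"dp": [0,0,-0.9],"turn": [0,0,0],"fingers": 0.4},{"dp": [0,0,0],"turn": [0,0,0],"fingers": 0.4},{"dp": [0,0,0],"turn": [0,0,0],"fingers": 0.4}]'

```text
clock: 35.12
eef_pos: [569.6, -313.6, 295.4]
tcp_rot: [3.138, 0.004, 1.801]
contact_force: [-0.0, 1.3, -0.3]
opening: 0.601
grasp_force: 0.0
```

Run:
```python
from legs import *
f=legs('wrist','w14.png')
g=cv2.cvtColor(f['pixels'],cv2.COLOR_RGB2GRAY);m=(g<48).astype('uint8');n,l,st,ce=cv2.connectedComponentsWithStats(m)
for i in range(1,n):
    if st[i,4]>100 and 100<ce[i][1]<300: print(st[i],ce[i].round(1),onz(f,*ce[i],140).round(1))
S=shot('scene','s14.png')
a=cv2.resize(cv2.imread('pics/s14.png')[130:320,135:385],(460,350),interpolation=3);b=cv2.resize(cv2.imread('pics/w14.png')[:300],(340,182));b=cv2.copyMakeBorder(b,0,168,0,0,0);cv2.imwrite('pics/c14.png',cv2.hconcat([a,b]))
```

```text
area 3186.5 px [251.  11.] rig ctr [ 14.2 -76.1] x [-49. -43.  76.  73.] y [-87. -60. -65. -93.]
area 692.5 px [440. 225.] rig ctr [ 264.8 -211.9] x [234. 229. 295. 301.] y [-226. -211. -198. -213.]
area 484.0 px [310.  10.] rig ctr [ 62.6 -59.5] x [39. 81. 86. 44.] y [-59. -46. -60. -73.]
tcp [ 568.7 -313.   293.1] rig [  88.1 -220.2] yaw [3.140e+00 1.000e-03 1.801e+00] F [-0.2  0.6 -0.2] t 35.1667
[175 115  24  17 301] [186.6 122.9] [ 470.5 -270.   140. ]
[275 165  15  36 316] [282.1 186.8] [ 565.9 -307.2  140. ]
[   0  183  110  115 1610] [ 81.1 222.9] [ 383.7 -386.6  140. ]
[161 206 119  17 397] [218.3 214.1] [ 512.1 -347.4  140. ]
[ 354  206   64   42 2121] [385.3 226.9] [ 673.4 -323.3  140. ]
[   0  263   99   36 2251] [ 48.4 280.7] [ 353.8 -458.4  140. ]
```

View pics/c14.png

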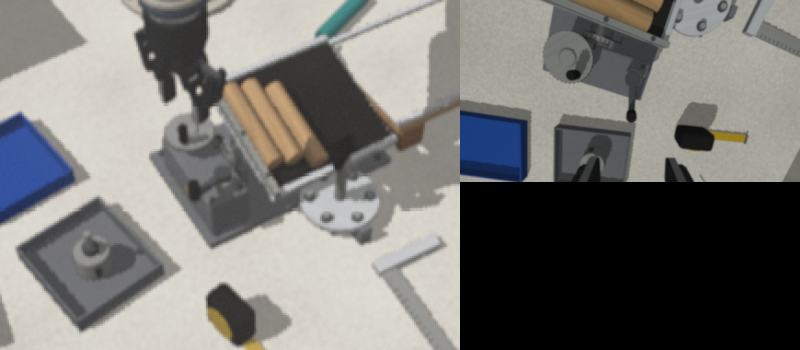

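Final view: saw in the grey tray (92,255), table tilted, lever swung to −y (632,115), three legs at the fence. I will check leg spacing from above.

Request:
play_rows --rows '[{"dp": [0.7,0,-0.3],"turn": [0,0,0],"fingers": 0.4},{"dp": [0.9,0,-0.3],"turn": [0,0,0],"fingers": 0.4},{"dp": [0.9,0,0],"turn": [0,0,0],"fingers": 0.4},{"dp": [0.9,0,0],"turn": [0,0,0],"fingers": 0.4},{"dp": [0.9,0,0],"turn": [0,0,0],"fingers": 0.4}]'

```text
clock: 35.63
eef_pos: [527.8, -143.8, 314.7]
tcp_rot: [-3.139, -0.001, 1.801]
contact_force: [0.6, -0.2, -0.1]
opening: 0.598
grasp_force: 0.0
```

Request:
play_rows --rows '[{"dp": [0,0,0],"turn": [0,0,0],"fingers": 0.4},{"dp": [0,0,0],"turn": [0,0,0],"fingers": 0.4},{"dp": [0,0,0],"turn": [0,0,0],"fingers": 0.4},{"dp": [0,0,0],"turn": [0,0,0],"fingers": 0.4}]'

```text
clock: 35.97
eef_pos: [529.2, -146.0, 315.6]
tcp_rot: [-3.14, -0.0, 1.801]
contact_force: [0.1, -0.3, -0.6]
opening: 0.6
grasp_force: 0.0
```

Run:
```python
from legs import *
f=legs('wrist','w15.png')
t=.262
def tab(x,y,z): X=x*np.cos(t)+(z+20)*np.sin(t);Z=70-x*np.sin(t)+(z+20)*np.cos(t);return [*fwd(X,y),Z]
g=f['pixels']
h=cv2.cvtColor(g,cv2.COLOR_RGB2HSV)
for x in (-60,0,55): # profile across legs at leg-top height
    print(x,' '.join('%d:%d/%d'%(y,*h[int(round(q[1])),int(round(q[0])),1:]) for y in range(-94,24,4) for q in [proj(f,tab(x,y,25))]))
```

```text
area 11669.0 px [265. 165.] rig ctr [ 12.4 -46.7] x [-81. -72.  98. 104.] y [ -97.    4.    5. -100.]
area 240.5 px [368.  14.] rig ctr [ 64.  123.8] x [ 25.  25. 103. 103.] y [122. 126. 125. 121.]
tcp [ 529.2 -146.2  315.8] rig [ 36.9 -56.7] yaw [-3.141 -0.     1.8  ] F [-0.3  0.1 -0.5] t 36.0167
-60 -94:8/128 -90:8/123 -86:105/143 -82:113/169 -78:113/162 -74:112/153 -70:113/153 -66:111/133 -62:110/111 -58:107/100 -54:114/161 -50:115/169 -46:113/171 -42:112/171 -38:112/160 -34:112/141 -30:110/118 -26:107/93 -22:10/26 -18:10/25 -14:26/29 -10:36/28 -6:26/30 -2:15/34 2:13/38 6:14/36 10:8/34 14:7/36 18:15/35 22:15/35
0 -94:12/83 -90:5/99 -86:112/146 -82:112/157 -78:114/163 -74:114/164 -70:112/150 -66:112/128 -62:108/102 -58:110/100 -54:114/163 -50:114/161 -46:114/176 -42:114/163 -38:113/149 -34:113/129 -30:112/112 -26:109/101 -22:113/158 -18:114/168 -14:113/173 -10:114/168 -6:112/157 -2:111/131 2:111/113 6:99/72 10:0/26 14:0/24 18:21/24 22:11/24
55 -94:10/130 -90:17/120 -86:113/154 -82:112/162 -78:112/155 -74:113/154 -70:112/137 -66:109/112 -62:108/106 -58:110/97 -54:112/152 -50:115/167 -46:112/173 -42:112/159 -38:113/136 -34:113/120 -30:109/103 -26:107/88 -22:113/154 -18:114/177 -14:114/170 -10:113/160 -6:114/146 -2:111/126 2:108/104 6:100/69 10:9/27 14:20/26 18:21/24 22:10/25
```

```bash
python3 -c "
from rig import r
print(r.sign_off())"
```

```text
the job is handed in; nothing more can be done
None
```

The job is done and handed in: the saw stands in the grey tray, the turret is one station on, and the three legs lie closed up against the fence. The table is tipped down 15 degrees by five turns of the handwheel, the clamp lever is swung round to about 1.28 rad (locked), and I saw no sign in the images that anything else moved.

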